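# Feed one sample disc onto the coater and nudge it into the blue ring

### The arm

A 7-joint arm with a two-finger parallel gripper is mounted at the origin on the work surface. World frame = base frame: x ahead of the robot, y to its left, z up, the work surface at z = 0. Lengths are in m, angles in rad, forces in N, time in s.
With the tool pointing down it reaches from about 0.425 to 0.925 m from the base axis. Payload 6.8 kg.
Tool frame: the origin (TCP) lies midway between the tips of the shut fingers; the grasp point (between the pads) lies 19 mm behind it; z points along the fingers, x is the direction in which the jaws open and shut, and the axes are right-handed (so a half turn about z gives the same grasp; the last joint's range is limited). The gripper opens to 85 mm and grips with 20 to 120 N. Pads are 22 mm wide; open, the fingers measure 114 mm over their backs; the gripper's body (76 mm by 85 mm) begins 54 mm behind the grasp point. The pads swing forward as they close: fully open they stand 13 mm farther back than shut.
Start: joints at [1.205, 0.477, 0.022, 1.555, -0.011, 1.109, -0.083], TCP at [0.172, -0.653, 0.206] pointing down, gripper open.
Joint ranges: [-2.96, 2.96], [-0.34, 2.1], [-1.41, 1.46], [0.24, 2.44], [-1.37, 4.51], [0.17, 1.92], [-2.96, 2.96]. Speed limits (rad/s): [2.39, 2.39, 3.14, 3.14, 3.14, 3.14, 3.14].

### API

Orientations are given as [roll, pitch, yaw] about the fixed x, y, z axes, in that order (R = Rz(yaw) Ry(pitch) Rx(roll)).
In Python, from station import get_obs, capture, get_calibration, finish_job gives the robot as it stands.
- The arm moves only by the shell command python3 -m crank 'ROWS' [OPENING] [FORCE]. ROWS is text: rows parted by semicolons, each of 6 numbers parted by spaces: the shift along the tool's x, y, z in mm, then the turn, a rotation vector about the tool's x, y, z in rad. A call has 1 to 8 rows; each row shifts and turns the pose as measured when the row begins, along the tool's axes as they then stand; what a row does not reach is not made up. A row lasts 1/10 s, in which the tool goes at most 50 mm and 8.59 degrees, less where a joint would pass 70% of its speed; a pose out of reach is approached as far as the arm can. A call with a gripper value outside its range is refused whole. OPENING is the closure, from -1 (fully open) to 1 (shut), so that 0 is half open, set as the call begins (- or left out, the last holds). The fingers move at their own pace and stop on an object; FORCE is the grip in N (left out, the last holds). Time passes only in rows, so rows that do not move let the fingers close. It gives the time, the measured TCP pose, the force and the opening at its end, in the units of the state.
- get_obs(): the state, without advancing time (a new reading comes with each control period).
- capture(name): name is "scene" or "top"; returns the picture (420x560x3 uint8, red, green, blue); there is no depth.
- get_calibration(name): a dict with "intrinsics" (3x3 intrinsics, pixels), "dist_coeffs" ([k1, k2, p1, p2, k3] as OpenCV has them; the pictures are not rectified), "rvec" (rotation vector, rad) and "tvec" (3), from world to camera coordinates, as OpenCV has them. Camera axes: x right, y down, z forward; pixel columns grow to the right and rows downward; lengths in m; the calibration is good to about 2 mm. A picture is of the moment at which its call begins. get_calibration takes no time and is no camera call.
- finish_job(): hands the job in, once; it reports no verdict.
The state is a dict: "time_s": time; "joint_positions": joint angles; "dq": joint speeds; "joint_torque": joint torques, N m; "ee_pos": TCP position; "eef_rot": TCP orientation; "ft_force": force on the tool from outside, world axes, zero at the start; "ft_torque": the same for the moment, N m; "width": finger opening in m.
Only numpy, scipy, OpenCV 4.12 (cv2) and the standard library are available. Lean on these libraries where they do the work, as an engineer would, in place of code of your own. Each camera call takes 0.05 s, during which the arm holds its last target.

### The job

Press the dispenser's red plunger fully down once and let it come back up, so that a single aluminium disc slides out onto the black coater platen. Then gently nudge that disc across the platen with the fingertips, without pinching or lifting it, until it lies wholly inside the blue ring. Leave the other discs in the dispenser and everything else on the bench where it is.

Things in the scene. Friction and masses are not known exactly. Their poses are not given: they have to be found in the camera images.
- dispenser: disc dispenser fixed on the black platen (level, 40 mm above the table): upright clear magazine tube, 46 mm across, 48 mm high, and behind it a grey housing, 34 mm high, from x = 25 to 103 mm, y = -23 to 23 mm, with the red plunger on top. Origin: on the tube's axis at the platen's surface. Discs come out at the tube's foot along its -x axis, through a 12 mm high opening
- outlet (a point): point on the platen, 56 mm from the dispenser's origin along its -x, about where the centre of the fed disc comes to lie (give or take 5 mm). A full press drives a flat blade that slides the lowest disc straight out to here, clear of the tube by about 14 mm; on release the blade draws back and the next disc drops down, ready for the next press
- plunger (a joint): dispenser plunger, 0 = up (at rest), 0.024 m = fully down on its stop; the spring pushes it up with about 4 N at rest and 8 to 9 N fully down (a little more while it moves), and it comes back up by itself when let go. Blade travel is 2.33 times the plunger's
- plunger_top (a point): centre of the top face of the red round plunger cap (34 mm diameter), 76 mm above the platen when up; it is 64 mm from the dispenser's origin along the dispenser's +x. It moves down with the plunger
- disc1: the lowest disc in the magazine, the one that the first press feeds: plain aluminium disc, 36 mm diameter, 10 mm thick, about 20 to 40 g. Origin: centre of its underside
- disc1_center (a point): centre of that disc, half-way up (5 mm above the platen when it lies flat)
- blue_ring: blue painted ring on the platen, flat (nothing to bump into), inner diameter 64 mm, outer 72 mm; origin at its centre, on the platen's surface
- yellow_ring: yellow painted ring of the same size, with a copper disc lying in it; the blue and yellow rings may lie on either side
- disc2_center (a point): centre of aluminium disc number 2 from the bottom of the magazine (same size as the first), which must stay in the magazine
- disc3_center (a point): centre of aluminium disc number 3 from the bottom of the magazine (same size as the first), which must stay in the magazine
- disc4_center (a point): centre of aluminium disc number 4 from the bottom of the magazine (same size as the first), which must stay in the magazine
- copper_disc: bystander: copper disc, 36 mm diameter, 10 mm thick, lying in the yellow ring; origin centre of its underside
- weight: bystander: brass weight, 38 mm diameter, 52 mm high, at the far part of the platen; origin under its centre
- glass_plate: bystander: green glass plate 50 x 50 x 5 mm at the far part of the platen; origin under its centre
- tweezers: bystander: steel tweezers 125 mm long, 15 mm wide, 9 mm high, lying on the platen's edge near the robot; origin underneath near mid-length, x along their length
- wash_bottle: bystander: white wash bottle with yellow cap and thin spout, 68 mm diameter, 194 mm high, to the robot's right beside the platen; origin under its centre
- jar: bystander: jar with black cap, 56 mm diameter, 70 mm high, to the robot's right beside the platen; origin under its centre
- spatula: bystander: spatula 170 mm long lying on the table to the robot's left; origin underneath, x along its length

How it is judged:
On the way, in this order (a step that is already met when the one before it is completed fails the run):
1. the plunger is pressed fully down (more than 20 mm of its 24 mm) (value of joint plunger above 0.02 m), for 0.05 s.
2. the plunger is up again and the disc lies out in front of the dispenser (value of joint plunger below 0.004 m and x of disc1_center in the frame of dispenser below -0.042 m), for 0.2 s.
At the end, for the whole second after the job is handed in: the fed disc lies flat and still on the platen inside the blue ring (centres within 15 mm), the plunger is up (within 4 mm) and the other three discs are still in the magazine (within 12 mm of its axis) (horizontal distance between disc1_center and blue_ring below 0.015 m and height (world z) of disc1_center below 0.048 m and angle between disc1_center's own z axis and vertical below 0.1 rad and linear speed of disc1 below 0.01 m/s and value of joint plunger below 0.004 m and horizontal distance between each of disc2_center, disc3_center, disc4_center and dispenser below 0.012 m); the robot touches nothing.
It fails at once if a second disc leaves the magazine (horizontal distance between any of disc2_center, disc3_center, disc4_center and dispenser above 0.012 m).
It fails at once if the fed disc is lifted off the platen (its centre more than 8 mm above where it lies) or tipped by more than 0.35 rad (height (world z) of disc1_center above 0.053 m or angle between disc1_center's own z axis and vertical above 0.35 rad).
It fails at once if the fed disc is pinched or pressed hard (more than 15 N from the fingers) (contact force between the fingers and disc1 above 15 N).
It fails at once if a bystander is shifted by more than 15 mm (distance of any of copper_disc, weight, glass_plate, tweezers, wash_bottle, jar, spatula from where it was at the start of the episode above 0.015 m).
It also fails if it takes over 64 s, if anything falls off the work surface, if the arm or the gripper's body presses on something with over 40 N, if the wrist force passes 120 N, or if a joint passes its speed limit or range.

## Working session

There is one attempt and no reset: what is moved stays moved. The work goes in short steps, Python scripts to look and compute and a shell command to move; the robot and the scene stay as the last step left them, time stands still between calls to the robot, and variables do not carry over. Pictures are saved under pics/ and viewed, and the job is handed in when it is done.

```bash
mkdir -p pics; ls
python3 - <<'E'
from station import *
import cv2
for n in ("scene","top"):
    im=capture(n); cv2.imwrite(f"pics/{n}0.png",im[:,:,::-1])
    print(n,get_calibration(n))
print(get_obs())
E
```

```text
pics
scene {'intrinsics': array([[399.2224293 ,   0.        , 277.74823018],
       [  0.        , 399.2224293 , 207.40220639],
       [  0.        ,   0.        ,   1.        ]]), 'dist_coeffs': array([0.03543096, 0.        , 0.        , 0.        , 0.        ]), 'rvec': array([ 2.2600239 ,  0.92633952, -0.34518533]), 'tvec': array([-0.38766081, -0.24068493,  1.38874607])}
top {'intrinsics': array([[418.06735297,   0.        , 282.94737556],
       [  0.        , 418.06735297, 208.33408679],
       [  0.        ,   0.        ,   1.        ]]), 'dist_coeffs': array([-0.07726927,  0.        ,  0.        ,  0.        ,  0.        ]), 'rvec': array([ 2.09210931, -2.15237346,  0.18853799]), 'tvec': array([-0.00629184,  0.57096194,  1.3006753 ])}
{'time_s': 0.1, 'joint_positions': array([ 1.20492063,  0.47774867,  0.02232823,  1.55632546, -0.01146447,
        1.10929368, -0.08310507]), 'dq': array([ 0.00134665,  0.0010995 ,  0.00034553, -0.00200248, -0.00082856,
        0.00090207,  0.00019574]), 'joint_torque': array([ 3.60804959e-03, -5.97761106e+01,  1.61296964e+00, -2.81955010e+01,
        1.27021325e-02,  5.04994081e-03, -3.66959489e-05]), 'ee_pos': array([ 0.17192023, -0.65215786,  0.20471321]), 'eef_rot': array([ 3.14144717e+00,  1.64065152e-03, -1.31297685e+00]), 'ft_force': array([-0.239521  ,  0.19111116, -0.07317629]), 'ft_torque': array([0.01319768, 0.0077126 , 0.01009131]), 'width': 0.08524579451340701}
```

View pics/scene0.png

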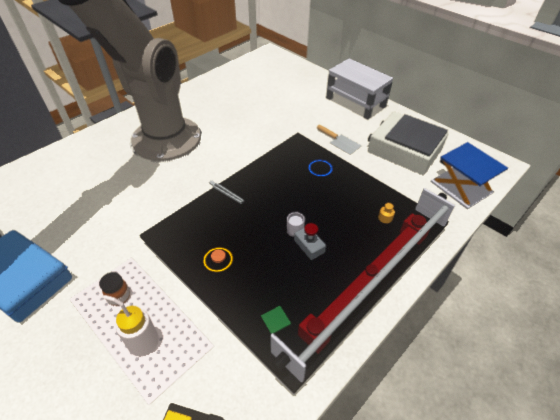

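View pics/top0.png

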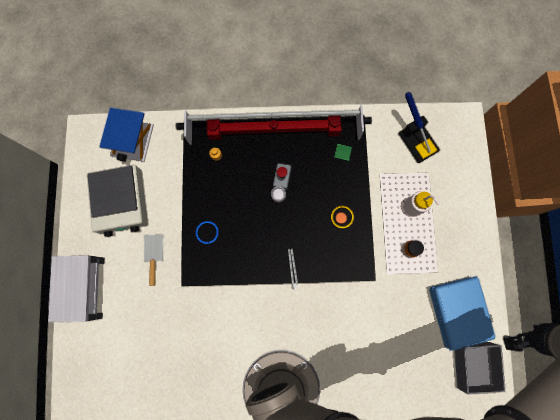

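The top view shows the blue ring at about (207,232), the tube at (278,194), the plunger at (282,172), the copper disc at (341,218) and the tweezers at (293,268). Next I measure these by colour.

```bash
cat > h.py <<'E'
import numpy as np, cv2
from station import *
def cam(n):
    c=get_calibration(n); R=cv2.Rodrigues(c["rvec"])[0]; return c,R
def cast(n,uv,z):
    c,R=cam(n); p=cv2.undistortPoints(np.array(uv,float).reshape(-1,1,2),c["intrinsics"],c["dist_coeffs"]).reshape(-1,2)
    d=np.c_[p,np.ones(len(p))]@R; o=-R.T@c["tvec"]
    return o+d*((z-o[2])/d[:,2])[:,None]
def proj(n,X):
    c,R=cam(n); return cv2.projectPoints(np.array(X,float).reshape(-1,1,3),c["rvec"],c["tvec"],c["intrinsics"],c["dist_coeffs"])[0].reshape(-1,2)
def blobs(im,lo,hi,mn=15,roi=None):
    hsv=cv2.cvtColor(im,cv2.COLOR_RGB2HSV); m=cv2.inRange(hsv,np.array(lo),np.array(hi))
    if roi is not None:
        k=np.zeros_like(m);k[roi[1]:roi[3],roi[0]:roi[2]]=255;m&=k
    cs=cv2.findContours(m,cv2.RETR_EXTERNAL,cv2.CHAIN_APPROX_NONE)[0]
    return [c for c in cs if len(c)>=mn],m
E
python3 - <<'E'
from h import *
from station import *
for n,rb,ry,rp,rd in (("top",(190,215,225,250),(325,200,360,235),(270,160,295,182),None),("scene",(300,150,340,180),(198,240,240,275),(300,220,325,243),None)):
    im=cv2.imread(f"pics/{n}0.png")[:,:,::-1].copy()
    for nm,lo,hi,roi,z in (("blue",(100,120,60),(125,255,255),rb,.04),("yellow",(18,120,60),(32,255,255),ry,.04),("red",(0,130,50),(8,255,255),rp,.116),("copper",(3,80,80),(15,255,255),ry,.05)):
        cs,m=blobs(im,lo,hi,8,roi)
        for c in cs:
            (x,y,w,h)=cv2.boundingRect(c)
            e=cv2.fitEllipse(c) 
            P=cast(n,c.reshape(-1,2),z); print(n,nm,np.round(e[0],1),np.round(e[1],1),(w,h),"world",np.round(cast(n,[e[0]],z)[0],4),"ptsmid",np.round((P.min(0)+P.max(0))/2,4),np.round(np.ptp(P,axis=0),3))
    if n=="top": crop=im[150:300,180:380]
    else: crop=im[150:300,190:390]
    cv2.imwrite(f"pics/{n}_crop.png",cv2.resize(crop[:,:,::-1],None,fx=4,fy=4,interpolation=cv2.INTER_CUBIC))
E
```

```text
top blue [206.6 232. ] [22.1 22.9] (24, 23) world [0.5021 0.2275 0.04  ] ptsmid [0.5021 0.2279 0.04  ] [0.073 0.075 0.   ]
top yellow [342.  216.6] [22.2 22.7] (23, 24) world [ 0.5398 -0.214   0.04  ] ptsmid [ 0.5404 -0.214   0.04  ] [0.076 0.073 0.   ]
top copper [340.9 217.4] [10.7 10.9] (12, 12) world [ 0.5356 -0.2088  0.05  ] ptsmid [ 0.5355 -0.2077  0.05  ] [0.036 0.036 0.   ]
scene blue [320.1 167.6] [16.7 24.4] (25, 18) world [0.5036 0.2267 0.04  ] ptsmid [0.5028 0.2277 0.04  ] [0.077 0.078 0.   ]
scene yellow [217.6 259.2] [24.4 30. ] (30, 26) world [ 0.5408 -0.2145  0.04  ] ptsmid [ 0.5398 -0.2135  0.04  ] [0.076 0.076 0.   ]
scene copper [217.8 255.5] [12.5 14.7] (15, 14) world [ 0.5387 -0.2107  0.05  ] ptsmid [ 0.5373 -0.21    0.05  ] [0.039 0.039 0.   ]
```

View pics/top_crop.png

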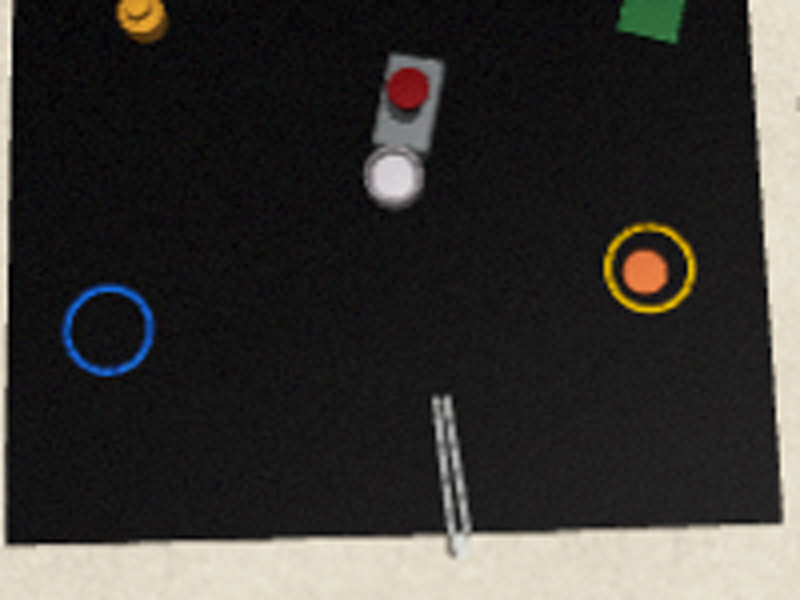

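View pics/scene_crop.png

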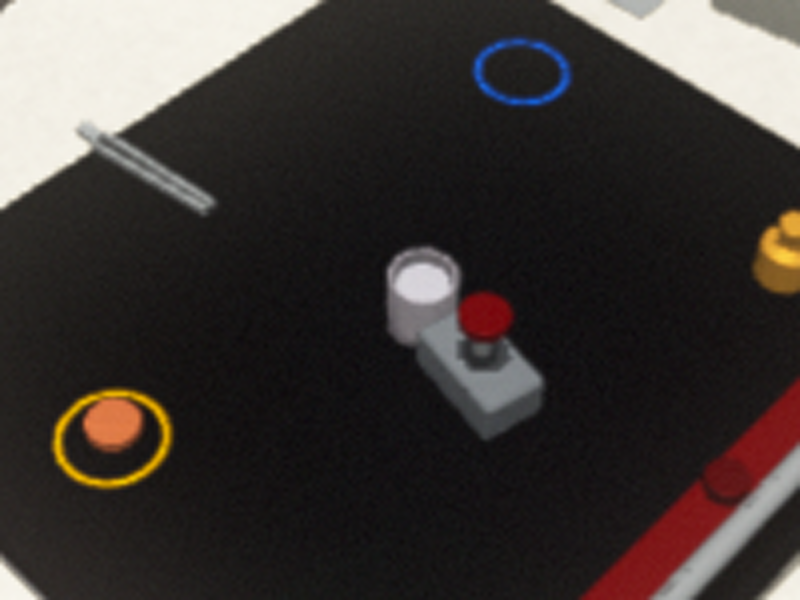

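The blue ring is at about (0.502, 0.227), and both views agree. The crops show the cap at about (282,172) in the top view and (311,229) in the scene view. The tube rim is at (278.5,194) in the top view.

Run:
```python
from h import *
for n,rp,rt in (("top",(270,160,295,182),(268,184,290,206)),("scene",(300,218,322,236),(284,210,308,224))):
    im=cv2.imread(f"pics/{n}0.png")[:,:,::-1].copy()
    hsv=cv2.cvtColor(im,cv2.COLOR_RGB2HSV)
    m=((((hsv[...,0]<10)|(hsv[...,0]>170))&(hsv[...,1]>150)&(hsv[...,2]>60))*255).astype(np.uint8)
    k=np.zeros_like(m);k[rp[1]:rp[3],rp[0]:rp[2]]=255
    cs=cv2.findContours(m&k,0,1)[0]
    for c in cs:
        if len(c)>8: e=cv2.fitEllipse(c);print(n,"red",e,cast(n,[e[0]],.116))
    if n=="top":
      # platen-like housing grey and tube
      k[:]=0;k[183:207,267:292]=255
      for th in (45,60,80,150,200):
        m=((hsv[...,2]>th)*255).astype(np.uint8)&k
        for c in cv2.findContours(m,0,1)[0]:
          if len(c)>8: print(th,cv2.minEnclosingCircle(c),[np.round(cast(n,[cv2.minEnclosingCircle(c)[0]],z),4) for z in(.082,.088)])
      g=cv2.resize(im[155:210,262:300,::-1],None,fx=14,fy=10,interpolation=cv2.INTER_NEAREST); g=cv2.resize(im[155:210,262:300,::-1],None,fx=10,fy=10,interpolation=cv2.INTER_NEAREST);cv2.imwrite("pics/disp.png",g)
    print(proj(n,[[.5,.2,.04]]))
```

```text
top red ((281.57647705078125, 171.6610107421875), (9.306673049926758, 9.689995765686035), 54.05409240722656) [[ 0.67577098 -0.02166446  0.116     ]]
45 ((280.0, 191.3333282470703), 10.883315086364746) [array([[ 0.6205, -0.0147,  0.082 ]]), array([[ 0.6191, -0.0148,  0.088 ]])]
60 ((280.0, 191.0833282470703), 10.693098068237305) [array([[ 0.6213, -0.0148,  0.082 ]]), array([[ 0.6199, -0.0148,  0.088 ]])]
80 ((280.5, 191.14706420898438), 10.422415733337402) [array([[ 0.621 , -0.0163,  0.082 ]]), array([[ 0.6197, -0.0164,  0.088 ]])]
150 ((278.0, 194.0), 5.831051826477051) [array([[ 0.612 , -0.0081,  0.082 ]]), array([[ 0.6106, -0.0082,  0.088 ]])]
200 ((278.0, 193.6666717529297), 4.772702217102051) [array([[ 0.613 , -0.0082,  0.082 ]]), array([[ 0.6117, -0.0083,  0.088 ]])]
[[215.03389867 232.3755619 ]]
scene red ((310.9482116699219, 228.47662353515625), (11.482965469360352, 12.756779670715332), 106.26773834228516) [[ 0.67914839 -0.02401787  0.116     ]]
[[313.54376904 171.27618391]]
```

View pics/disp.png

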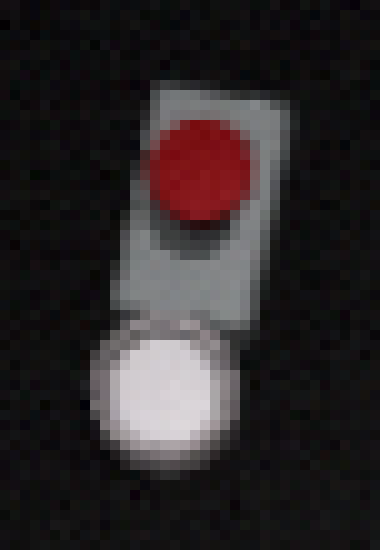

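The plunger is at about (0.677, -0.023) and the tube axis at about (0.612, -0.010), so dispenser yaw is about -11 deg. That puts the outlet at about (0.557, 0.001). I'll shut the fingers, lift and turn towards yaw 14 deg, which puts the jaws across the push direction.

```bash
cat > tgt.py <<'E'
import sys; from h import *
from scipy.spatial.transform import Rotation as Ro
o=get_obs(); R=Ro.from_euler("xyz",o["eef_rot"]); p=o["ee_pos"]
if len(sys.argv)>3:
    t=np.array([float(a) for a in sys.argv[1:4]]); print("shift mm tool",np.round(R.inv().apply(t-p)*1000,1))
    if len(sys.argv)>4:
        T=Ro.from_euler("xyz",[np.pi,0,np.radians(float(sys.argv[4]))]); print("rotvec",np.round((R.inv()*T).as_rotvec(),3))
print("t",o["time_s"],"p",np.round(p,4),"rot",np.round(o["eef_rot"],3),"F",np.round(o["ft_force"],2),"w",round(o["width"],4))
E
python3 -m crank '0 0 -30 0 0 0;0 0 -40 0 0 0;0 0 -40 0 0 0;0 0 0 0 0 0' 1 30; python3 tgt.py 0.677 -0.023 0.3 14
```

```text
time_s: 0.5
ee_pos: [0.1714, -0.6502, 0.3142]
eef_rot: [3.141, 0.011, -1.313]
ft_force: [1.2, -0.7, 0.4]
width: 0.0283
shift mm tool [-477.3 -648.9   18.7]
rotvec [-0.008  0.009 -1.557]
t 0.5 p [ 0.1714 -0.6502  0.3142] rot [ 3.141  0.011 -1.313] F [ 1.17 -0.69  0.4 ] w 0.0283
```

```bash
python3 -m crank '-25 -35 0 0 0 0;-28 -38 0 0 0 0;-28 -38 0 0 0 0;-28 -38 0 0 0 0;-28 -38 0 0 0 0;-28 -38 0 0 0 0;-28 -38 0 0 0 0;0 0 0 0 0 0'; python3 tgt.py 0.677 -0.023 0.3 14
```

```text
time_s: 1.3
ee_pos: [0.3812, -0.3871, 0.3106]
eef_rot: [3.137, 0.014, -1.317]
ft_force: [0.0, -1.2, -0.3]
width: -0.0005
shift mm tool [-277.9 -377.8   12.8]
rotvec [-0.007  0.014 -1.561]
t 1.3 p [ 0.3812 -0.3871  0.3106] rot [ 3.137  0.014 -1.317] F [ 0.02 -1.22 -0.33] w -0.0005
```

```bash
python3 -m crank '0 0 0 0 0 -0.14;0 0 0 0 0 -0.14;0 0 0 0 0 -0.14;0 0 0 0 0 -0.14;0 0 0 0 0 -0.14;0 0 0 0 0 -0.14;0 0 0 0 0 -0.14;0 0 0 0 0 -0.14'; python3 tgt.py 0.677 -0.023 0.3 14
```

```text
time_s: 2.1
ee_pos: [0.3788, -0.3854, 0.3053]
eef_rot: [-3.127, 0.017, -0.151]
ft_force: [0.1, -0.3, 0.6]
width: -0.0
shift mm tool [ 240.3 -403.1    7.1]
rotvec [-0.018  0.014 -0.395]
t 2.1 p [ 0.3788 -0.3854  0.3053] rot [-3.127  0.017 -0.151] F [ 0.14 -0.31  0.57] w -0.0
```

```bash
python3 -m crank '22 -38 0 -0.01 0.01 0;24 -42 0 -0.01 0.01 0;24 -42 0 0 0 0;24 -42 0 0 0 0;24 -42 0 0 0 0;24 -42 0 0 0 0;24 -42 0 0 0 0;24 -42 0 0 0 0'; python3 tgt.py 0.677 -0.023 0.3 14
```

```text
time_s: 2.9
ee_pos: [0.6169, -0.0904, 0.2978]
eef_rot: [3.131, 0.003, -0.169]
ft_force: [0.3, -1.0, 0.2]
width: -0.0002
shift mm tool [ 47.9 -76.5  -3.1]
rotvec [ 0.009  0.005 -0.413]
t 2.9 p [ 0.6169 -0.0904  0.2978] rot [ 3.131e+00  3.000e-03 -1.690e-01] F [ 0.26 -1.03  0.16] w -0.0002
```

```bash
python3 -m crank '20 -40 0 0 0 0;10 -20 0 0 0 0;0 0 0 0 0 -0.13;0 0 0 0 0 -0.13;0 0 0 0 0 -0.13;0 0 0 0 0 0'; python3 tgt.py 0.677 -0.023 0.2 14
```

```text
time_s: 3.5
ee_pos: [0.6596, -0.0253, 0.2902]
eef_rot: [3.141, 0.013, 0.247]
ft_force: [0.5, -0.7, 0.0]
width: -0.0001
shift mm tool [18.6  1.9 90. ]
rotvec [0.001 0.013 0.003]
t 3.5 p [ 0.6596 -0.0253  0.2902] rot [3.141 0.013 0.247] F [ 0.45 -0.68  0.02] w -0.0001
```

```bash
python3 -m crank '10 1 35 0 0.01 0;9 1 40 0 0 0;0 0 40 0 0 0;0 0 30 0 0 0;0 0 0 0 0 0'; python3 tgt.py 0.677 -0.023 0.125 14
```

```text
time_s: 4.0
ee_pos: [0.679, -0.0265, 0.1401]
eef_rot: [3.139, 0.001, 0.225]
ft_force: [0.3, -0.3, -0.5]
width: -0.0
shift mm tool [-1.1 -3.9 15.1]
rotvec [ 0.003  0.001 -0.019]
t 4.0 p [ 0.679  -0.0265  0.1401] rot [3.139e+00 1.000e-03 2.250e-01] F [ 0.29 -0.3  -0.54] w -0.0
```

```bash
python3 -m crank '-1 -3.5 10 0 0 0;0 0 6 0 0 0;0 0 0 0 0 0'
python3 - <<'E'
from h import *
for n,(a,b,c,d) in (("top",(225,130,335,250)),("scene",(250,170,370,290))):
    cv2.imwrite(f"pics/{n}_pre.png",cv2.resize(capture(n)[b:d,a:c,::-1],None,fx=5,fy=5,interpolation=cv2.INTER_CUBIC))
E
python3 tgt.py 0.677 -0.023 0.092 14
```

```text
time_s: 4.3
ee_pos: [0.6786, -0.0238, 0.1258]
eef_rot: [3.138, -0.002, 0.22]
ft_force: [0.3, -1.3, 0.5]
width: 0.0002
shift mm tool [-2.  -1.  34.7]
rotvec [ 0.004 -0.003 -0.024]
t 4.4 p [ 0.679  -0.0235  0.1267] rot [ 3.138e+00 -3.000e-03  2.210e-01] F [-0.39  0.12 -0.46] w -0.0
```

View pics/scene_pre.png

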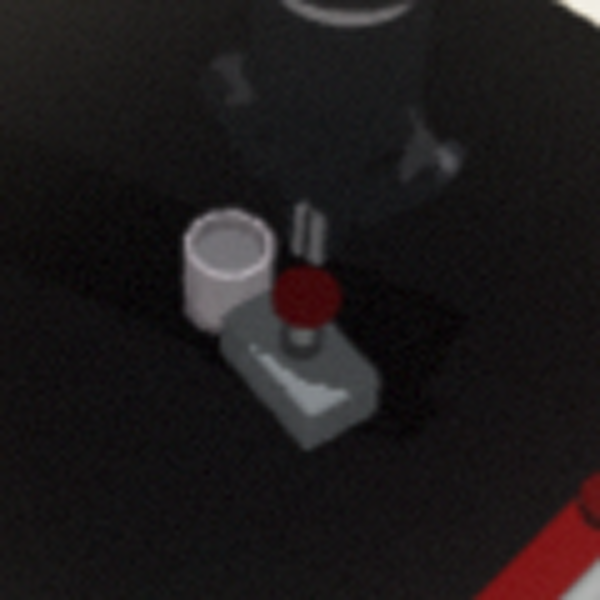

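The fingertips sit just above the cap centre, at about (308,262) against the cap at (307,297) in the crop. Now I press.

```bash
python3 -m crank '-1 -1 6 0 0 0;0 0 5 0 0 0;0 0 5 0 0 0;0 0 5 0 0 0;0 0 5 0 0 0;0 0 5 0 0 0'; python3 tgt.py 0.677 -0.023 0.092 14
```

```text
time_s: 5.0
ee_pos: [0.68, -0.0227, 0.0965]
eef_rot: [3.137, -0.008, 0.22]
ft_force: [0.4, 0.0, -0.3]
width: -0.0002
shift mm tool [-3.  -0.3  4.5]
rotvec [ 0.005 -0.008 -0.024]
t 5.0 p [ 0.68   -0.0227  0.0965] rot [ 3.137 -0.008  0.22 ] F [ 0.39  0.04 -0.29] w -0.0002
```

The force reads zero, so the plunger doesn't seem to be pressed. I'll look.

```bash
python3 - <<'E'
from h import *
for n,(a,b,c,d) in (("top",(225,130,335,250)),("scene",(250,170,370,290))):
    cv2.imwrite(f"pics/{n}_p2.png",cv2.resize(capture(n)[b:d,a:c,::-1],None,fx=5,fy=5,interpolation=cv2.INTER_CUBIC))
E
python3 tgt.py 0.677 -0.023 0.092 14
```

```text
shift mm tool [-2.3 -0.3  3.8]
rotvec [ 0.005 -0.006 -0.024]
t 5.1 p [ 0.6793 -0.0228  0.0958] rot [ 3.137 -0.007  0.22 ] F [-0.66  0.    0.17] w -0.0002
```

View pics/scene_p2.png

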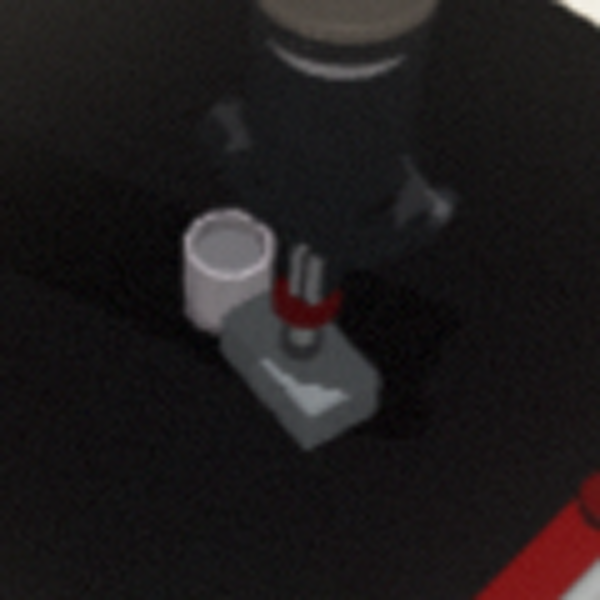

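View pics/top_p2.png

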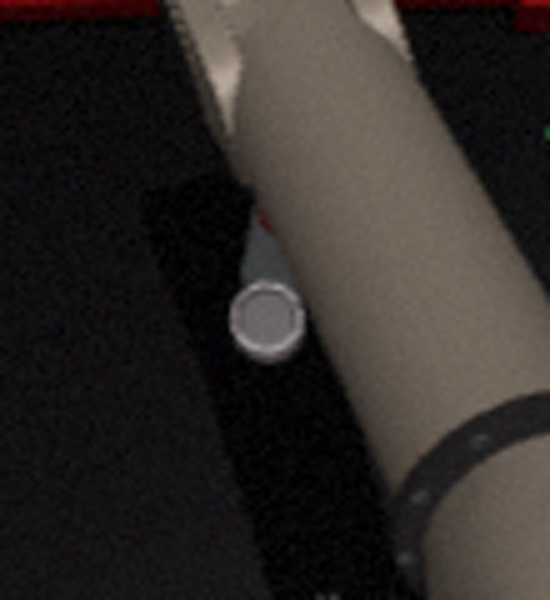

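Run:
```python
from h import *
c,R=cam("scene"); print(-R.T@c["tvec"])
c,R=cam("top"); print(-R.T@c["tvec"])
for z in (.092,.096,.116): print(z,(proj("scene",[[.679,-.023,z]])-[250,170])*5+2)
print((proj("scene",[[.679,-.0235,.1267]])-[250,170])*5+2)
```

```text
[ 1.0460976  -0.52102918  0.87808552]
[ 0.32362234 -0.02745082  1.38286239]
0.092 [[304.58403546 323.27962061]]
0.096 [[305.12605833 318.31871156]]
0.116 [[307.88681683 293.06184152]]
[[308.71934078 279.79956121]]
```

The tips appear about 14 mm higher than the TCP reading implies. The force is zero and the cap hasn't moved, so I'll carry on down in small steps and watch the force.

```bash
python3 -m crank '-1 0 4 0 0.004 0;0 0 3 0 0 0'
python3 - <<'E'
from h import *
for n,(a,b,c,d) in (("scene",(270,190,350,270)),):
    cv2.imwrite(f"pics/{n}_p3.png",cv2.resize(capture(n)[b:d,a:c,::-1],None,fx=7.5,fy=7.5,interpolation=cv2.INTER_CUBIC)*2)
E
python3 tgt.py 0.677 -0.023 0.092 14
```

```text
time_s: 5.3
ee_pos: [0.6786, -0.0229, 0.0891]
eef_rot: [3.137, -0.011, 0.22]
ft_force: [-4.2, 0.2, 6.9]
width: -0.0002
shift mm tool [-1.5 -0.2 -3.1]
rotvec [ 0.005 -0.011 -0.024]
t 5.35 p [ 0.6785 -0.0229  0.0889] rot [ 3.137 -0.011  0.22 ] F [-2.02 -0.74  4.33] w -0.0001
```

View pics/scene_p3.png

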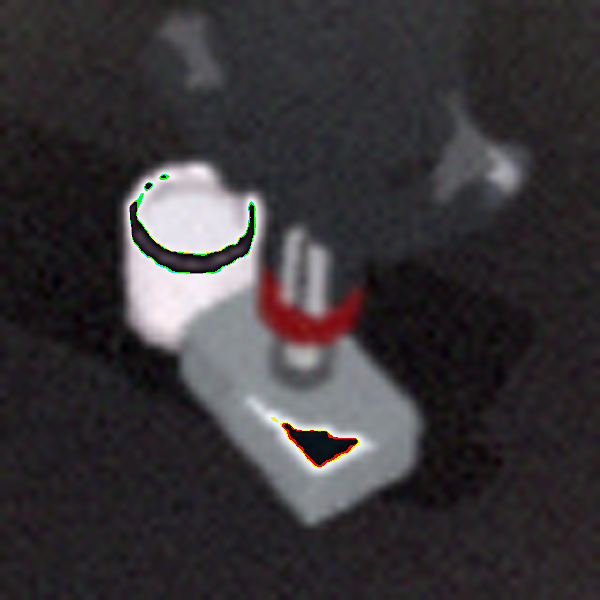

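Contact started at a TCP z reading of about 0.091, and the cap has only dropped 2–4 mm in the image. So the tip is about 20 mm above the reported TCP height. I'll keep pressing, guided by force.

```bash
python3 -m crank '0 0 5 0 0.004 0;0 0 5 0 0 0'; python3 tgt.py 0.677 -0.023 0.07 14;python3 -m crank '0 0 4 0 0 0;0 0 4 0 0 0'; python3 tgt.py 0.677 -0.023 0.07 14
python3 - <<'E'
from h import *
for n,(a,b,c,d) in (("scene",(250,170,370,290)),("top",(225,130,335,250))):
    cv2.imwrite(f"pics/{n}_p4.png",cv2.resize(capture(n)[b:d,a:c,::-1],None,fx=5,fy=5,interpolation=cv2.INTER_CUBIC))
E
```

```text
time_s: 5.55
ee_pos: [0.679, -0.0228, 0.0813]
eef_rot: [3.136, -0.016, 0.22]
ft_force: [-6.0, -1.5, 11.0]
width: -0.0003
shift mm tool [-2.2 -0.3 11.3]
rotvec [ 0.006 -0.016 -0.025]
t 5.55 p [ 0.679  -0.0228  0.0813] rot [ 3.136 -0.016  0.22 ] F [-5.97 -1.46 10.95] w -0.0003
time_s: 5.75
ee_pos: [0.679, -0.0229, 0.0757]
eef_rot: [3.135, -0.016, 0.219]
ft_force: [-3.4, -0.5, 8.2]
width: -0.0002
shift mm tool [-2.  -0.4  5.7]
rotvec [ 0.007 -0.016 -0.025]
t 5.75 p [ 0.679  -0.0229  0.0757] rot [ 3.135 -0.016  0.219] F [-3.39 -0.51  8.25] w -0.0002
```

View pics/scene_p4.png

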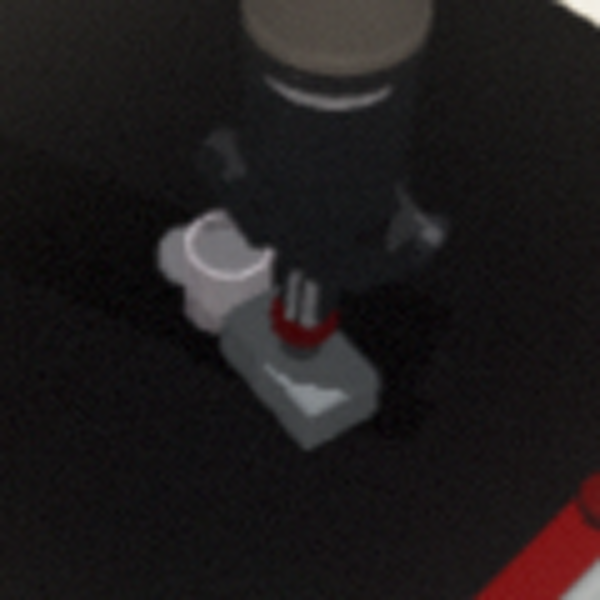

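The cap is clearly down and the disc is emerging at (172,252) in the crop, on the far left of the tube. I continue to the stop.

```bash
python3 -m crank '0 0 4 0 0 0;0 0 4 0 0 0'; python3 -m crank '0 0 4 0 0 0;0 0 3 0 0 0'
python3 - <<'E'
from h import *
for n,(a,b,c,d) in (("scene",(250,170,370,290)),("top",(225,130,335,250))):
    cv2.imwrite(f"pics/{n}_p5.png",cv2.resize(capture(n)[b:d,a:c,::-1],None,fx=5,fy=5,interpolation=cv2.INTER_CUBIC))
E
```

```text
time_s: 6.05
ee_pos: [0.679, -0.0229, 0.0697]
eef_rot: [3.134, -0.016, 0.219]
ft_force: [-4.7, -0.3, 10.1]
width: 0.0001
time_s: 6.25
ee_pos: [0.6791, -0.023, 0.0663]
eef_rot: [3.133, -0.016, 0.219]
ft_force: [-10.8, -0.9, 26.1]
width: -0.0001
```

View pics/scene_p5.png

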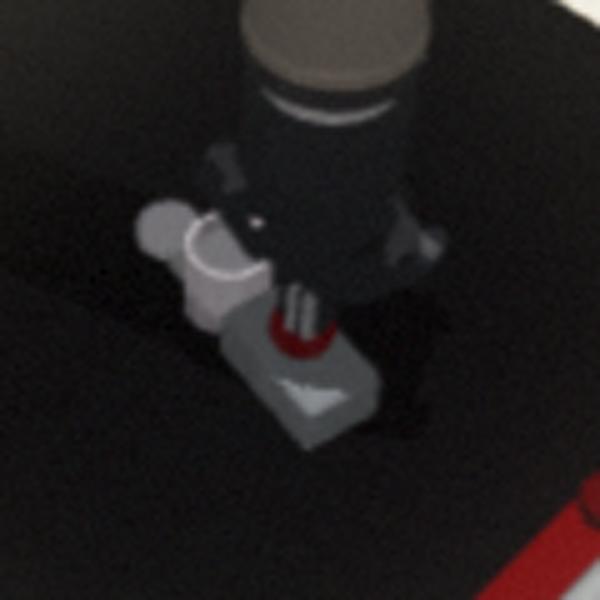

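The force jumped to 26 N, so the plunger is on its stop, and the disc is fully out at (165,230) in the crop. I release upward.

```bash
python3 -m crank '0 0 -8 0 0 0;0 0 -8 0 0 0;0 0 -10 0 0 0;0 0 -12 0 0 0;0 0 -30 0 0 0;0 0 -40 0 0 0;0 0 -40 0 0 0'; python3 -m crank '0 0 -30 0 0.016 0;0 50 0 0 0 0;0 50 0 0 0 0;0 50 0 0 0 0;0 30 0 0 0 0;0 0 0 0 0 0'
python3 - <<'E'
from h import *
for n,(a,b,c,d) in (("scene",(250,150,370,270)),("top",(190,130,350,250))):
    im=capture(n);cv2.imwrite(f"pics/{n}1.png",im[...,::-1]);cv2.imwrite(f"pics/{n}_p6.png",cv2.resize(im[b:d,a:c,::-1],None,fx=5,fy=5,interpolation=cv2.INTER_CUBIC))
E
```

```text
time_s: 7.05
ee_pos: [0.673, -0.0226, 0.2157]
eef_rot: [3.135, -0.007, 0.219]
ft_force: [0.5, 0.4, -0.0]
width: -0.0
time_s: 7.65
ee_pos: [0.7179, -0.199, 0.2619]
eef_rot: [3.131, -0.042, 0.227]
ft_force: [-0.3, -0.8, 0.1]
width: -0.0001
```

View pics/scene_p6.png

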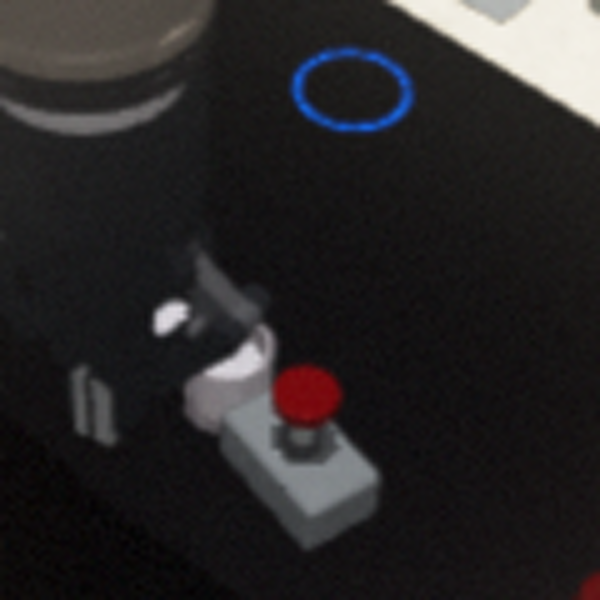

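View pics/top_p6.png

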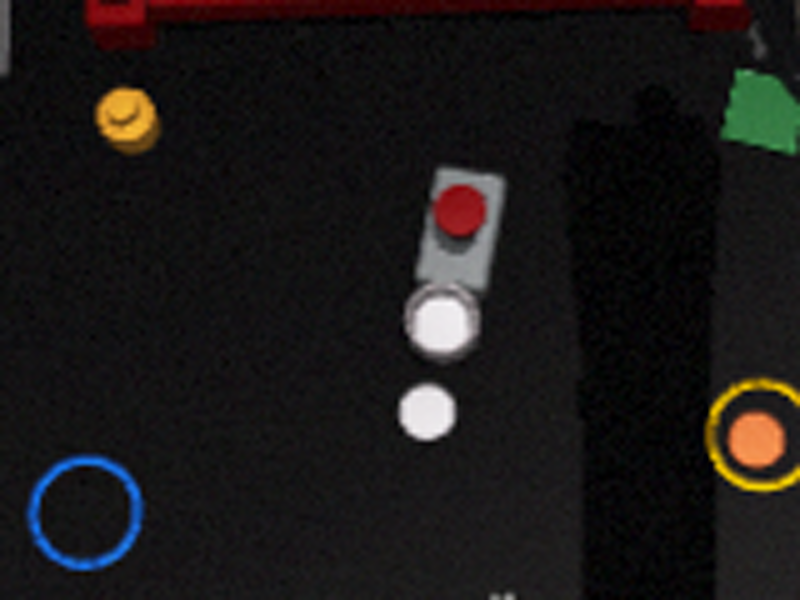

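The plunger is back up and the disc lies clear of the tube, at about (275.4,212.2) in the top view. The arm isn't where I expected in the top view, so I'll check the TCP reading against the pictures.

```bash
python3 - <<'E'
from h import *
im=cv2.imread("pics/top1.png")[:,:,::-1].copy()
cs,m=blobs(im,(0,0,130),(180,60,255),8,(262,204,290,222))
for c in cs: e=cv2.fitEllipse(c); print(e,cast("top",[e[0]],.05))
print("tcp",proj("scene",[[.7179,-.199,.262],[.7179,-.199,.285]]),proj("top",[[.7179,-.199,.262]]))
E
python3 tgt.py .56 -.1 .2 14
```

```text
((275.0, 212.0), (9.946474075317383, 10.435213088989258), 62.671104431152344) [[0.55969339 0.00356659 0.05      ]]
tcp [[271.09584064 242.51710454]
 [271.02138188 235.14741447]] [[343.48078615 141.5608525 ]]
shift mm tool [-134.6 -127.5   55.5]
rotvec [ 0.008 -0.042 -0.012]
t 7.75 p [ 0.7178 -0.1933  0.262 ] rot [ 3.134 -0.042  0.232] F [-0.7   0.07  0.43] w -0.0
```

View pics/top1.png

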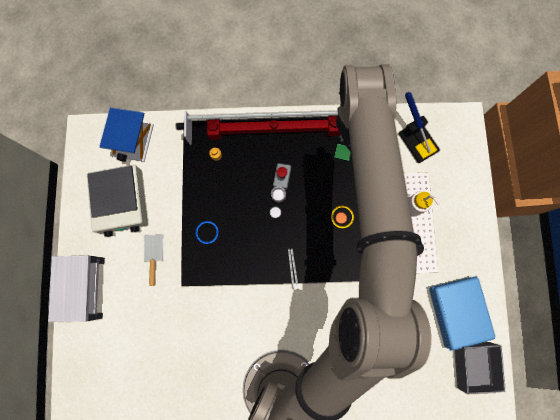

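View pics/scene1.png

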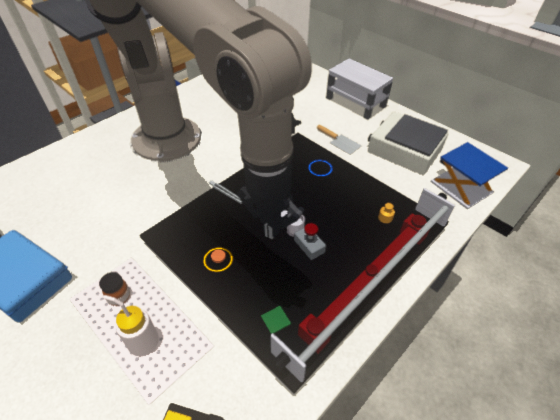

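The disc is at about (0.561, 0.003). The arm reading agrees with the picture in xy, but the tip looks 10–20 mm higher than the reading, so I'll calibrate height by touching the platen. The first push leg goes along +y with yaw 0, to stay clear of the tube. I move to behind the disc at (0.561, -0.06), raised.

```bash
python3 -m crank '-40 -30 0 0 -0.02 0.06;-45 -22 0 0 -0.02 0.06;-45 -20 0 0 0 0.06;0 0 0 0 0 0.05;0 0 0 0 0 0' 0.67; python3 tgt.py .561 -.06 .15 0
```

```text
time_s: 8.25
ee_pos: [0.5695, -0.1297, 0.2553]
eef_rot: [-3.14, 0.005, 0.009]
ft_force: [0.9, -0.2, 0.2]
width: 0.0141
shift mm tool [ -7.3 -69.6 105.4]
rotvec [-0.002  0.005  0.009]
t 8.25 p [ 0.5695 -0.1297  0.2553] rot [-3.14   0.005  0.009] F [ 0.94 -0.22  0.2 ] w 0.0141
```

```bash
python3 -m crank '-4 -32 30 0 0 0;-4 -32 40 0 0 0;0 0 40 0 0 0;0 0 40 0 0 0;0 0 15 0 0 0;0 0 0 0 0 0'; python3 tgt.py .561 -.06 .05 0
python3 - <<'E'
from h import *
for n,(a,b,c,d) in (("scene",(230,150,350,270)),("top",(190,130,350,250))):
    im=capture(n);cv2.imwrite(f"pics/{n}2.png",im[...,::-1]);cv2.imwrite(f"pics/{n}_p7.png",cv2.resize(im[b:d,a:c,::-1],None,fx=5,fy=5,interpolation=cv2.INTER_CUBIC))
o=get_obs()["ee_pos"];print(proj("scene",[o,o+[0,0,.02]]))
E
```

```text
time_s: 8.85
ee_pos: [0.5662, -0.0526, 0.0899]
eef_rot: [-3.136, -0.007, 0.031]
ft_force: [0.4, 1.0, 0.3]
width: 0.0141
shift mm tool [-5.7  7.5 39.8]
rotvec [-0.006 -0.007  0.031]
t 8.85 p [ 0.5662 -0.0526  0.0899] rot [-3.136 -0.007  0.031] F [0.38 0.96 0.33] w 0.0141
[[270.44963707 216.76730407]
 [270.39215931 211.67581868]]
```

View pics/scene_p7.png

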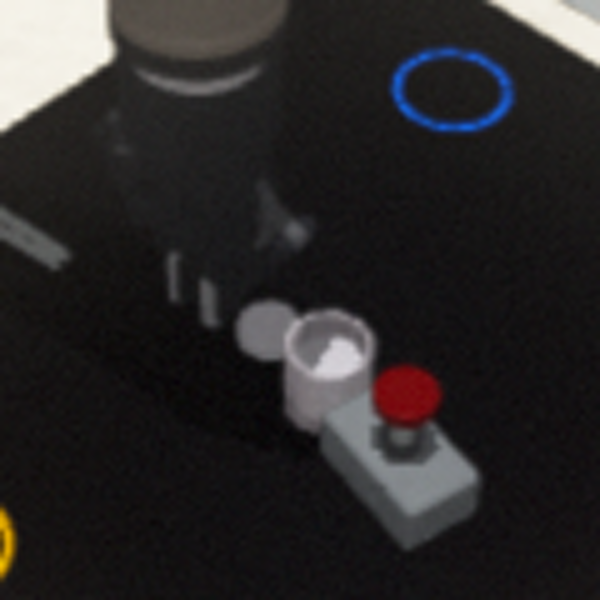

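View pics/top_p7.png

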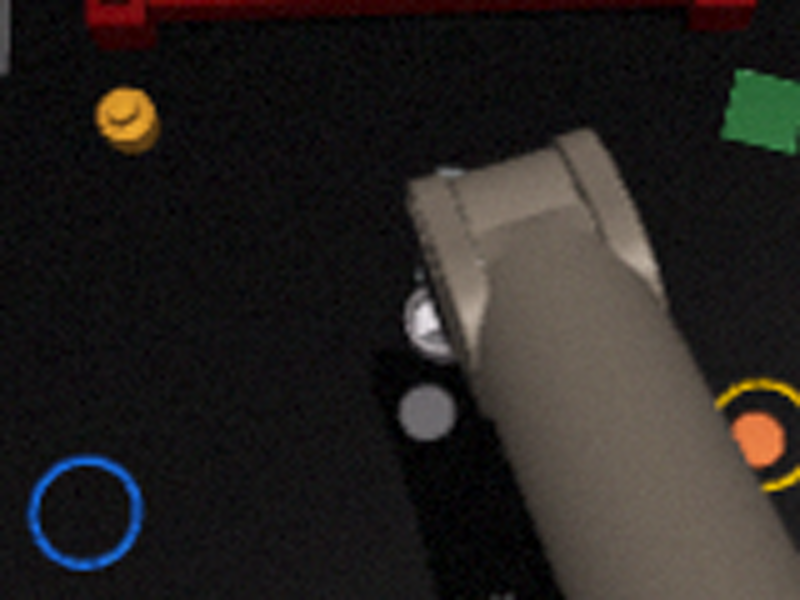

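The fingertips are at crop (177,302) and (211,325), behind the disc at (267,330). The tip again appears about 16–20 mm above the reading. I descend and feel for the platen.

```bash
python3 -m crank '-4 0 20 0 -0.005 0.03;0 0 20 0 0 0;0 0 8 0 0 0;0 0 0 0 0 0'; python3 tgt.py .561 -.06 .03 0
```

```text
time_s: 9.35
ee_pos: [0.571, -0.052, 0.0499]
eef_rot: [-3.137, -0.018, 0.0]
ft_force: [-0.1, -0.4, 0.7]
width: 0.0145
shift mm tool [-10.4   8.   19.7]
rotvec [-0.005 -0.018  0.   ]
t 9.35 p [ 0.571  -0.052   0.0499] rot [-3.137 -0.018  0.   ] F [-0.11 -0.43  0.75] w 0.0145
```

Run:
```python
from h import *
n,(a,b,c,d)="scene",(230,150,350,270)
im=capture(n);cv2.imwrite(f"pics/{n}_p8.png",cv2.resize(im[b:d,a:c,::-1],None,fx=5,fy=5,interpolation=cv2.INTER_CUBIC))
print(cast("scene",[[283.2,215.9]],.05))
```

```text
[[ 0.56453134 -0.00121349  0.05      ]]
```

View pics/scene_p8.png

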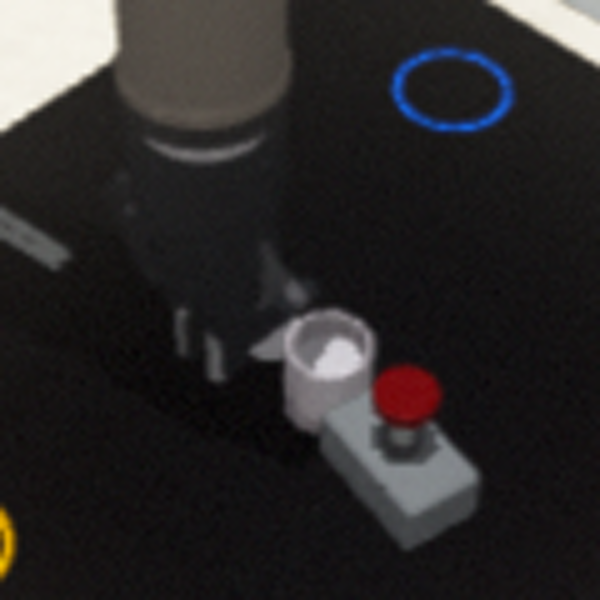

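```bash
python3 - <<'E'
from h import *
print(proj("scene",[[.571,-.052,.05],[.571,-.052,.07],[.571,-.041,.07]]),cast("scene",[[270,223.4]],.068))
E
python3 -m crank '-9 0 4 0 -0.018 0;0 0 4 0 0 0;0 0 0 0 0 0'; python3 tgt.py .562 -.055 .03 0
```

```text
[[271.71176533 227.50768045]
 [271.67405348 222.71573852]
 [274.6256779  220.42879078]] [[ 0.56834898 -0.05557833  0.068     ]]
time_s: 9.7
ee_pos: [0.5639, -0.0521, 0.0447]
eef_rot: [-3.137, -0.004, -0.0]
ft_force: [0.7, 0.1, -0.2]
width: 0.0142
shift mm tool [-1.9  2.9 14.7]
rotvec [-0.004 -0.004 -0.   ]
t 9.7 p [ 0.5639 -0.0521  0.0447] rot [-3.137 -0.004 -0.   ] F [ 0.66  0.14 -0.17] w 0.0142
```

```bash
python3 -m crank '-2 0 5 0 0 0;0 0 5 0 0 0;0 0 3 0 0 0;0 0 0 0 0 0'; python3 -m crank '0 0 3 0 0 0;0 0 0 0 0 0' ; python3 -m crank '0 0 3 0 0 0;0 0 0 0 0 0'
```

```text
time_s: 10.1
ee_pos: [0.5619, -0.0522, 0.031]
eef_rot: [-3.137, -0.005, -0.0]
ft_force: [1.2, 0.1, -0.3]
width: 0.0143
time_s: 10.3
ee_pos: [0.5619, -0.0522, 0.0276]
eef_rot: [-3.137, -0.004, -0.0]
ft_force: [-0.6, 0.5, 0.6]
width: 0.0144
time_s: 10.5
ee_pos: [0.5621, -0.0521, 0.0244]
eef_rot: [-3.137, -0.004, -0.0]
ft_force: [-0.0, -0.6, 0.0]
width: 0.0139
```

```bash
python3 -m crank '0 0 2 0 0 0;0 0 0 0 0 0'; python3 -m crank '0 0 2 0 0 0;0 0 0 0 0 0' ; python3 -m crank '0 0 2 0 0 0;0 0 0 0 0 0'; python3 -m crank '0 0 2 0 0 0;0 0 0 0 0 0'
```

```text
time_s: 10.7
ee_pos: [0.5622, -0.0521, 0.0223]
eef_rot: [-3.137, -0.005, -0.0]
ft_force: [0.2, -0.6, 0.7]
width: 0.0143
time_s: 10.9
ee_pos: [0.5622, -0.0521, 0.0202]
eef_rot: [-3.137, -0.005, -0.0]
ft_force: [0.1, -0.2, 0.1]
width: 0.014
time_s: 11.1
ee_pos: [0.5623, -0.0521, 0.018]
eef_rot: [-3.137, -0.005, -0.0]
ft_force: [-0.4, -0.2, 0.4]
width: 0.0143
time_s: 11.3
ee_pos: [0.5623, -0.0521, 0.0159]
eef_rot: [-3.137, -0.005, -0.0]
ft_force: [0.3, -0.5, 0.2]
width: 0.0141
```

```bash
python3 -m crank '0 0 2 0 0 0;0 0 0 0 0 0'; python3 -m crank '0 0 2 0 0 0;0 0 0 0 0 0';  python3 - <<'E'
from h import *
n,(a,b,c,d)="scene",(230,150,350,270)
im=capture(n);cv2.imwrite(f"pics/{n}_p9.png",cv2.resize(im[b:d,a:c,::-1],None,fx=5,fy=5,interpolation=cv2.INTER_CUBIC))
E
```

```text
time_s: 11.5
ee_pos: [0.5629, -0.052, 0.0149]
eef_rot: [-3.138, -0.006, -0.0]
ft_force: [0.1, 0.8, 0.1]
width: 0.0138
time_s: 11.7
ee_pos: [0.5635, -0.0521, 0.0152]
eef_rot: [-3.139, -0.007, -0.001]
ft_force: [0.7, 0.1, -1.1]
width: 0.0146
```

View pics/scene_p9.png

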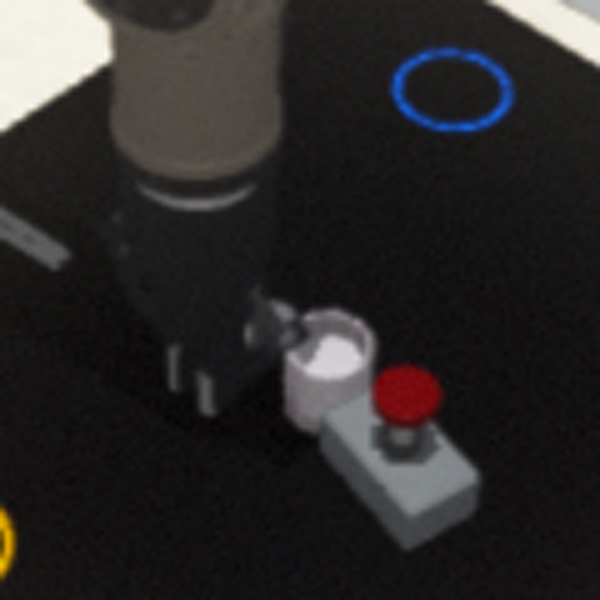

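Run:
```python
from h import *
for z in (.04,.045,.05): print(cast("scene",[[267.9,230.2]],z))
o=get_obs(); print(np.round(o["joint_positions"],3),np.round(o["joint_torque"],1),o["ft_force"],o["ee_pos"])
```

```text
[[ 0.56455213 -0.06004976  0.04      ]]
[[ 0.56742502 -0.06279995  0.045     ]]
[[ 0.57029791 -0.06555015  0.05      ]]
[ 0.324  0.587 -0.44   1.94   0.377  0.688 -0.345] [  0.1 -54.6  -5.4 -18.5  -0.    0.1  -0. ] [-0.98546243  0.3567142  -0.22825243] [ 0.5636466  -0.05200377  0.01508284]
```

The scene cast puts the tips at about z 0.04 with xy agreeing with the reading, so they're right at the platen. I raise 2.5 mm and start nudging in +y (tool -y).

```bash
python3 -m crank '0 0 -2.5 0 0 0;0 -8 0 0 0 0;0 -8 0 0 0 0;0 -5 0 0 0 0;0 -5 0 0 0 0'; python3 -m crank '0 -5 0 0 0 0;0 -5 0 0 0 0;0 -5 0 0 0 0;0 -5 0 0 0 0'
python3 - <<'E'
from h import *
for n,(a,b,c,d) in (("scene",(230,150,350,270)),("top",(190,130,350,250))):
    im=capture(n);cv2.imwrite(f"pics/{n}_p10.png",cv2.resize(im[b:d,a:c,::-1],None,fx=5,fy=5,interpolation=cv2.INTER_CUBIC))
E
```

```text
time_s: 12.25
ee_pos: [0.5637, -0.0274, 0.0177]
eef_rot: [3.141, -0.006, -0.004]
ft_force: [-4.8, -11.8, 9.0]
width: 0.0138
time_s: 12.65
ee_pos: [0.5629, -0.0277, 0.0181]
eef_rot: [3.117, -0.002, -0.024]
ft_force: [-1.4, -12.4, 6.8]
width: 0.0137
```

View pics/scene_p10.png

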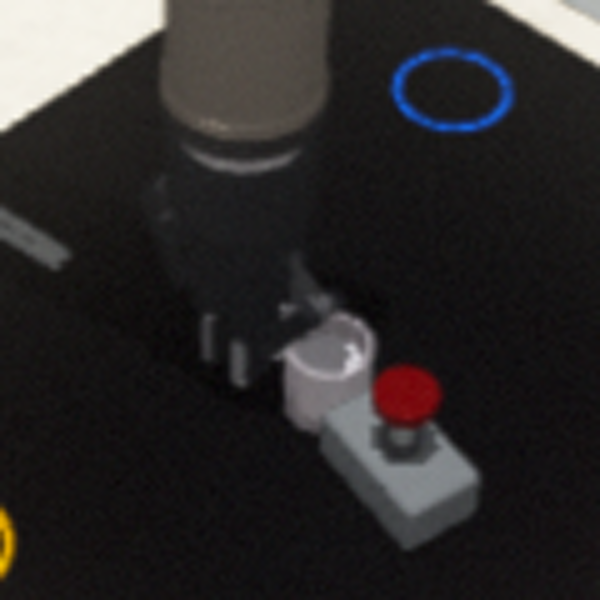

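View pics/top_p10.png

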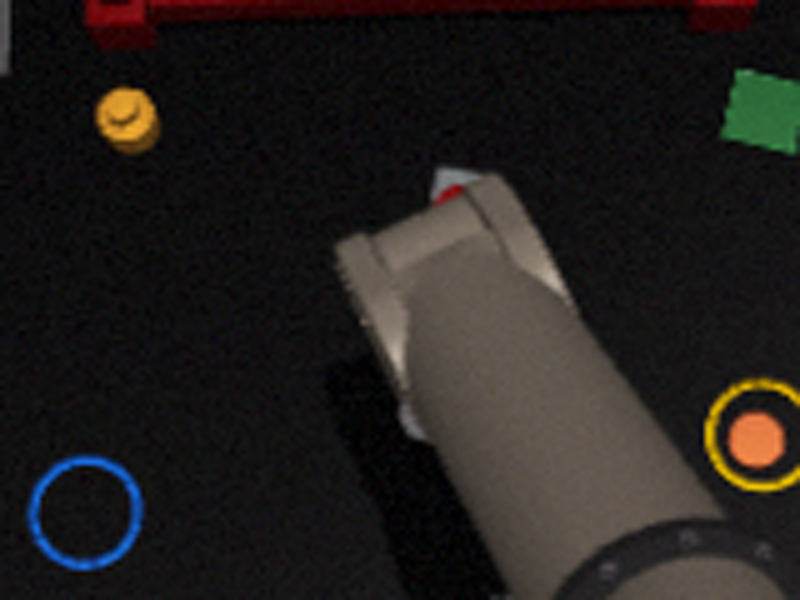

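The force built to 12 N with no motion. In the scene picture the gripper's knuckle overlaps the tube rim at (320,310), so it's jammed against the tube and the disc hasn't moved. I back off at once.

```bash
python3 -m crank '0 8 0 0 0 0;0 12 0 0 0 0;-5 15 0 0 0 0;0 0 -30 0 0 0;0 0 -40 0 0 0;0 10 -40 0 0 0;0 0 0 0 0 0' 1
python3 - <<'E'
from h import *
for n,(a,b,c,d) in (("scene",(230,150,350,270)),("top",(190,130,350,250))):
    im=capture(n);cv2.imwrite(f"pics/{n}3.png",im[...,::-1]);cv2.imwrite(f"pics/{n}_p11.png",cv2.resize(im[b:d,a:c,::-1],None,fx=5,fy=5,interpolation=cv2.INTER_CUBIC))
E
```

```text
time_s: 13.45
ee_pos: [0.5524, -0.0741, 0.1298]
eef_rot: [3.118, 0.006, -0.023]
ft_force: [0.4, 0.6, -0.5]
width: -0.0
```

View pics/scene_p11.png

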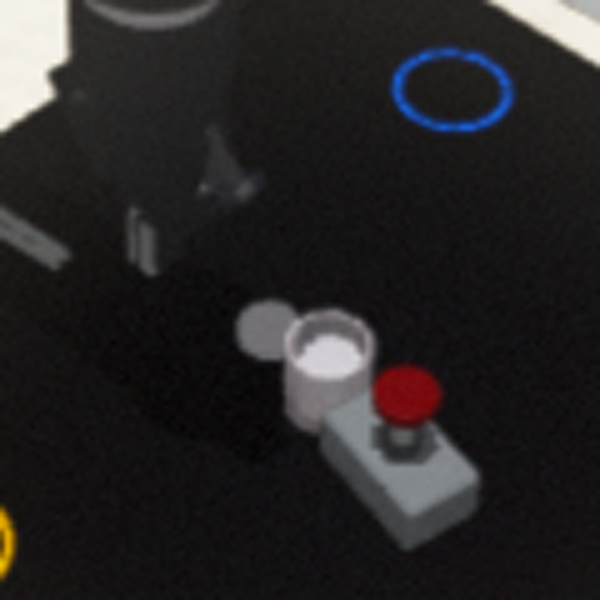

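View pics/top_p11.png

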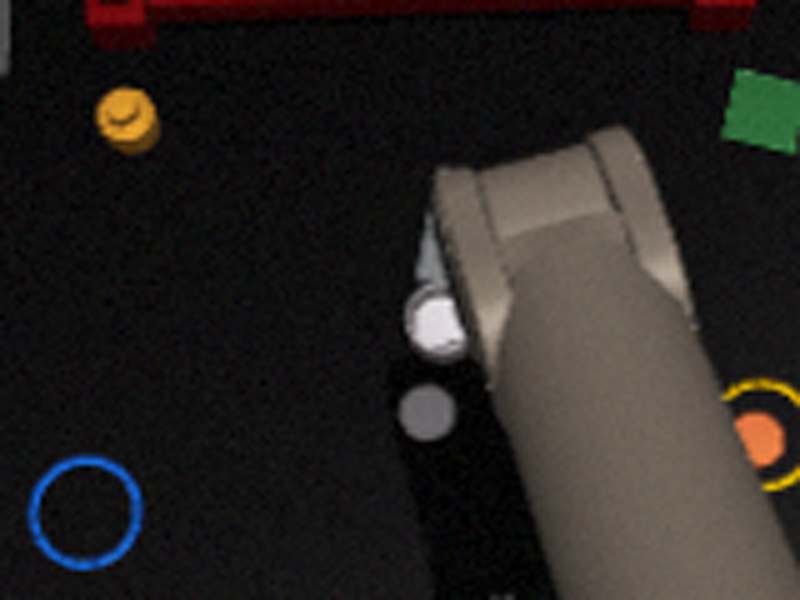

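The disc is unmoved at (427,411) in the top crop, and the tube is too. The gripper's knuckles reach about 45 mm sideways in the jaw direction. So I turn the jaws along the push direction (yaw -75.5 deg), tilt the hand towards the robot away from the tube, and push with the back of the shut finger.

```bash
python3 -m crank '0 3 -5 0 0 0.14;0 3 -5 0 0 0.14;0 3 -5 0 0 0.14;0 0 -5 0 0 0.14;0 0 -5 0 0 0.14;0 0 -5 0 0 0.14;0 0 0 0 0 0.14;0 0 0 0 0 0.14' 1; python3 -m crank '0 0 0 0 0 0.14;0 0 0 0.14 0 0.05;0 0 0 0.14 0 0;0 0 0 0.03 0 0;0 0 0 0 0 0'
cat > tip.py <<'E'
# usage: tip.py x y z [yawdeg tilt]: shift for effective tip (TCP moved back 25.5 mm along tool z)
import sys; from h import *
from scipy.spatial.transform import Rotation as Ro
o=get_obs(); R=Ro.from_euler("xyz",o["eef_rot"]); p=o["ee_pos"]; OFF=.0255
e=p-OFF*R.as_matrix()[:,2]
a=[float(v) for v in sys.argv[1:]]
print("t",o["time_s"],"tip",np.round(e,4),"F",np.round(o["ft_force"],1),"w",round(o["width"],4)); print("axes x,y,z\n",np.round(R.as_matrix().T,3))
print("shift mm",np.round(R.inv().apply(np.array(a[:3])-e)*1000,1))
if len(a)>3:
    T=Ro.from_euler("xyz",[np.pi,0,np.radians(a[3])])*Ro.from_rotvec([a[4],0,0]); print("rotvec",np.round((R.inv()*T).as_rotvec(),3))
E
python3 tip.py .57 -.05 .1 -75.5 .3
```

```text
time_s: 14.35
ee_pos: [0.5369, -0.0816, 0.1425]
eef_rot: [3.1, -0.003, -1.182]
ft_force: [0.5, 1.0, -0.4]
width: -0.0002
time_s: 14.85
ee_pos: [0.5298, -0.0801, 0.1325]
eef_rot: [-2.877, -0.002, -1.381]
ft_force: [0.3, 0.5, 0.7]
width: 0.0001
t 14.85 tip [ 0.5233 -0.0813  0.1571] F [0.3 0.5 0.7] w 0.0001
axes x,y,z
 [[ 0.188 -0.982  0.002]
 [-0.948 -0.182 -0.261]
 [ 0.257  0.047 -0.965]]
shift mm [-22.1 -35.1  68.6]
rotvec [ 0.036 -0.02  -0.06 ]
```

```bash
python3 -m crank '-12 -10 0 0.036 -0.02 -0.06;-12 -25 10 0 0 0;0 -5 30 0 0 0;0 0 25 0 0 0;0 0 0 0 0 0'; python3 tip.py .573 -.0426 .044 -75.5 .3;  python3 - <<'E'
from h import *
for n,(a,b,c,d) in (("scene",(230,150,350,270)),("top",(190,130,350,250))):
    im=capture(n);cv2.imwrite(f"pics/{n}_p12.png",cv2.resize(im[b:d,a:c,::-1],None,fx=5,fy=5,interpolation=cv2.INTER_CUBIC))
E
```

```text
time_s: 15.35
ee_pos: [0.58, -0.0416, 0.0758]
eef_rot: [-2.85, 0.003, -1.315]
ft_force: [0.1, 0.1, -1.2]
width: -0.0
t 15.35 tip [ 0.5729 -0.0436  0.1003] F [ 0.1  0.1 -1.2] w -0.0
axes x,y,z
 [[ 0.253 -0.968 -0.003]
 [-0.927 -0.241 -0.287]
 [ 0.277  0.075 -0.958]]
shift mm [-0.7 15.9 54. ]
rotvec [0.008 0.004 0.002]
```

View pics/scene_p12.png

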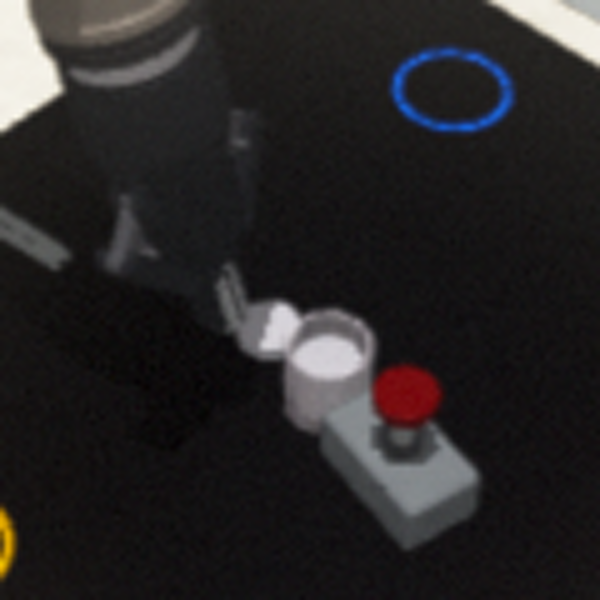

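```bash
python3 - <<'E'
from h import *
print((proj("scene",[[.5729,-.0436,.1003],[.58,-.0416,.0758]])-[230,150])*5+2)
E
python3 -m crank '0 5 18 0 0 0;0 5 15 0 0 0;0 3 10 0 0 0;0 0 0 0 0 0'; python3 tip.py .573 -.0426 .044 -75.5 .3
```

```text
[[224.22351146 321.13279873]
 [236.55292888 356.95358972]]
time_s: 15.85
ee_pos: [0.5825, -0.0438, 0.0366]
eef_rot: [-2.843, -0.001, -1.318]
ft_force: [0.5, 0.4, -0.1]
width: 0.0001
t 15.85 tip [ 0.5753 -0.0456  0.0609] F [ 0.5  0.4 -0.1] w 0.0001
axes x,y,z
 [[ 0.25  -0.968  0.001]
 [-0.925 -0.24  -0.294]
 [ 0.285  0.073 -0.956]]
shift mm [-3.5  6.4 15.8]
rotvec [ 0.002 -0.001  0.   ]
```

```bash
python3 -m crank '-1 3 6 0 0 0;-1 2 5 0 0 0;0 0 0 0 0 0'; python3 tip.py .573 -.0426 .044 -75.5 .3;  python3 - <<'E'
from h import *
for n,(a,b,c,d) in (("scene",(230,150,350,270)),("top",(190,130,350,250))):
    im=capture(n);cv2.imwrite(f"pics/{n}_p13.png",cv2.resize(im[b:d,a:c,::-1],None,fx=5,fy=5,interpolation=cv2.INTER_CUBIC))
E
```

```text
time_s: 16.15
ee_pos: [0.5816, -0.0426, 0.026]
eef_rot: [-2.84, -0.002, -1.318]
ft_force: [0.4, -0.7, 0.1]
width: -0.0003
t 16.15 tip [ 0.5742 -0.0444  0.0503] F [ 0.4 -0.7  0.1] w -0.0003
axes x,y,z
 [[ 0.25  -0.968  0.002]
 [-0.925 -0.239 -0.297]
 [ 0.288  0.072 -0.955]]
shift mm [-2.1  2.6  5.8]
rotvec [-0.001 -0.002 -0.   ]
```

View pics/scene_p13.png

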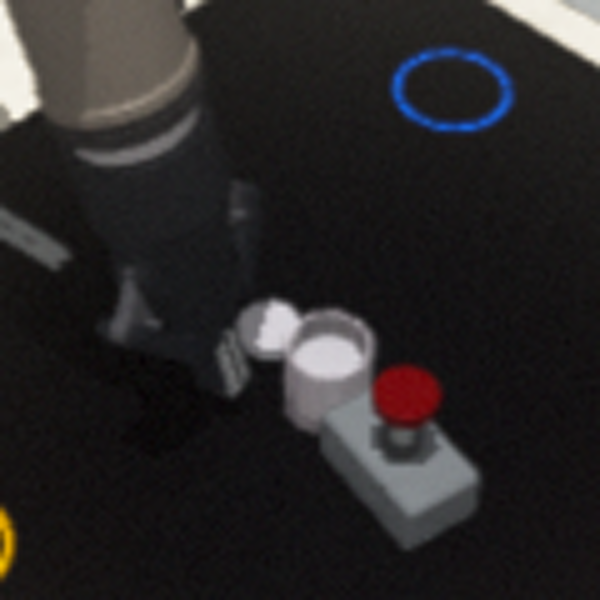

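```bash
python3 - <<'E'
from h import *
for z in (.04,.045,.05,.055): print(cast("scene",[[276.3,229.2]],z))
E
python3 -m crank '0 1 3 0 0 0;0 0 0 0 0 0'; python3 -m crank '0 0 2 0 0 0;0 0 0 0 0 0'; python3 tip.py .573 -.0426 .044 -75.5 .3
```

```text
[[ 0.57812772 -0.04179048  0.04      ]]
[[ 0.58091962 -0.04464961  0.045     ]]
[[ 0.58371151 -0.04750874  0.05      ]]
[[ 0.58650341 -0.05036787  0.055     ]]
time_s: 16.45
ee_pos: [0.5824, -0.0427, 0.0237]
eef_rot: [-2.839, -0.003, -1.319]
ft_force: [-0.6, -0.3, -0.6]
width: -0.0002
time_s: 16.65
ee_pos: [0.5832, -0.0426, 0.0218]
eef_rot: [-2.838, -0.003, -1.319]
ft_force: [0.1, 0.2, -0.6]
width: -0.0001
t 16.65 tip [ 0.5758 -0.0445  0.0461] F [ 0.1  0.2 -0.6] w -0.0001
axes x,y,z
 [[ 0.25  -0.968  0.003]
 [-0.924 -0.239 -0.299]
 [ 0.29   0.072 -0.954]]
shift mm [-2.5  2.8  1.3]
rotvec [-0.003 -0.003 -0.   ]
```

```bash
python3 -m crank '0 3 0 0 0 0;-5 0 0 0 0 0;-5 0 0 0 0 0;-5 0 0 0 0 0;-5 0 0 0 0 0;0 0 0 0 0 0'; python3 tip.py .562 .001 .044 -75.5 .3;  python3 - <<'E'
from h import *
for n,(a,b,c,d) in (("scene",(230,150,350,270)),("top",(190,130,350,250))):
    im=capture(n);cv2.imwrite(f"pics/{n}_p14.png",cv2.resize(im[b:d,a:c,::-1],None,fx=5,fy=5,interpolation=cv2.INTER_CUBIC))
E
```

```text
time_s: 17.25
ee_pos: [0.5746, -0.0218, 0.0208]
eef_rot: [-2.838, -0.002, -1.318]
ft_force: [0.1, 0.4, -0.4]
width: -0.0001
t 17.25 tip [ 0.5672 -0.0236  0.0451] F [ 0.1  0.4 -0.4] w -0.0001
axes x,y,z
 [[ 0.25  -0.968  0.002]
 [-0.924 -0.239 -0.299]
 [ 0.29   0.073 -0.954]]
shift mm [-25.2  -0.7   1.4]
rotvec [-0.003 -0.002  0.   ]
```

View pics/scene_p14.png

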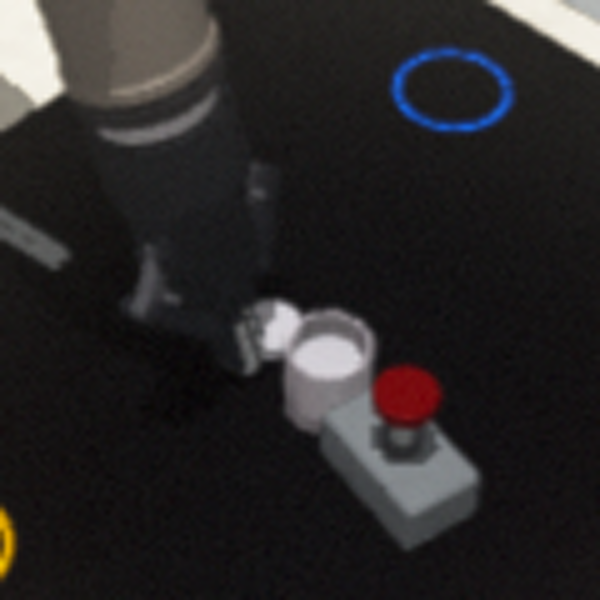

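View pics/top_p14.png

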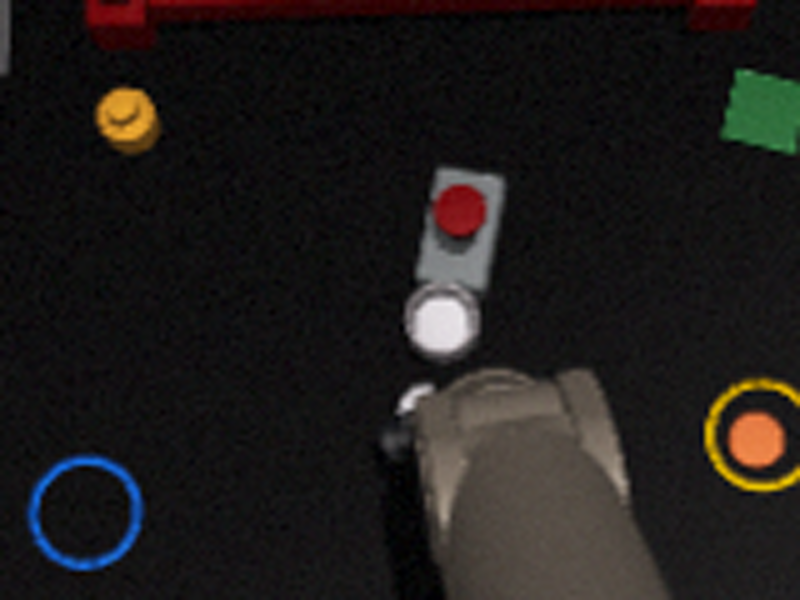

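The finger is right behind the disc, which is still at about (270,328) in the crop. I keep pushing gently.

```bash
python3 -m crank '-5 0 0 0 0 0;-5 0 0 0 0 0;-5 0 0 0 0 0;-5 0 0 0 0 0'; python3 tip.py .562 .001 .044 -75.5 .3;  python3 - <<'E'
from h import *
for n,(a,b,c,d) in (("scene",(230,150,350,270)),("top",(190,130,350,250))):
    im=capture(n);cv2.imwrite(f"pics/{n}_p15.png",cv2.resize(im[b:d,a:c,::-1],None,fx=5,fy=5,interpolation=cv2.INTER_CUBIC))
E
```

```text
time_s: 17.75
ee_pos: [0.5699, -0.0033, 0.0208]
eef_rot: [-2.838, -0.003, -1.321]
ft_force: [0.5, -0.4, 0.6]
width: 0.0002
t 17.75 tip [ 0.5625 -0.0051  0.0452] F [ 0.5 -0.4  0.6] w 0.0002
axes x,y,z
 [[ 0.247 -0.969  0.003]
 [-0.925 -0.236 -0.299]
 [ 0.29   0.071 -0.954]]
shift mm [-6.1 -0.7  1.4]
rotvec [-0.004 -0.004 -0.003]
```

View pics/scene_p15.png

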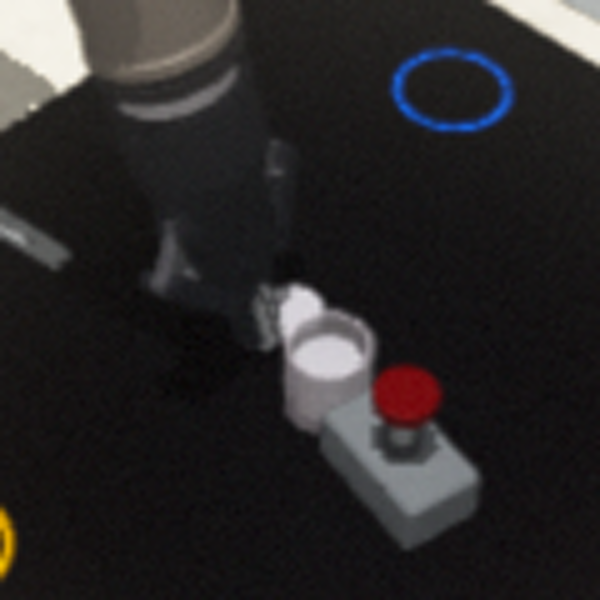

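View pics/top_p15.png

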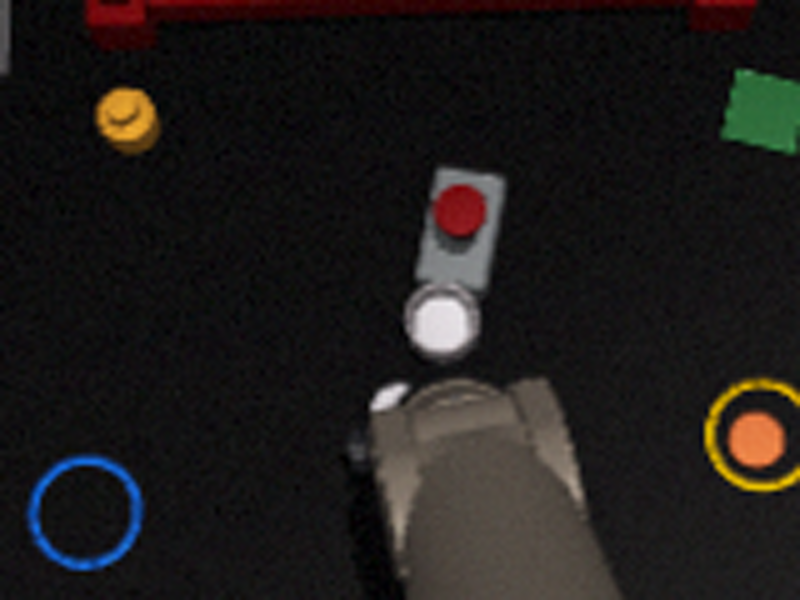

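Run:
```python
from h import *
print(cast("scene",[[289.0,212.0],[283.2,215.9]],.05))
```

```text
[[ 0.56607523  0.02020406  0.05      ]
 [ 0.56453134 -0.00121349  0.05      ]]
```

The disc has moved about 21 mm in +y to roughly (0.5635, 0.022), but it sits about 8 mm to the +x side of the finger's centre. I back off 4 mm, shift the finger about 9 mm towards +x, and push on.

```bash
python3 -m crank '5 0 0 0 0 0;0 -8.5 2.6 0 0 0;0 -1.5 0.5 0 0 0;-5 0 0 0 0 0;-5 0 0 0 0 0;-5 0 0 0 0 0;-5 0 0 0 0 0;-5 0 0 0 0 0'; python3 tip.py .5635 .022 .044 -75.5 .3;  python3 - <<'E'
from h import *
for n,(a,b,c,d) in (("scene",(230,150,350,270)),("top",(190,130,350,250))):
    im=capture(n);cv2.imwrite(f"pics/{n}_p16.png",cv2.resize(im[b:d,a:c,::-1],None,fx=5,fy=5,interpolation=cv2.INTER_CUBIC))
E
```

```text
time_s: 18.65
ee_pos: [0.5759, 0.0202, 0.0208]
eef_rot: [-2.838, -0.003, -1.321]
ft_force: [-0.3, 0.3, 0.6]
width: -0.0001
t 18.65 tip [0.5685 0.0184 0.0451] F [-0.3  0.3  0.6] w -0.0001
axes x,y,z
 [[ 0.247 -0.969  0.003]
 [-0.924 -0.236 -0.299]
 [ 0.291  0.071 -0.954]]
shift mm [-4.7  4.1 -0.1]
rotvec [-0.004 -0.004 -0.003]
```

View pics/scene_p16.png

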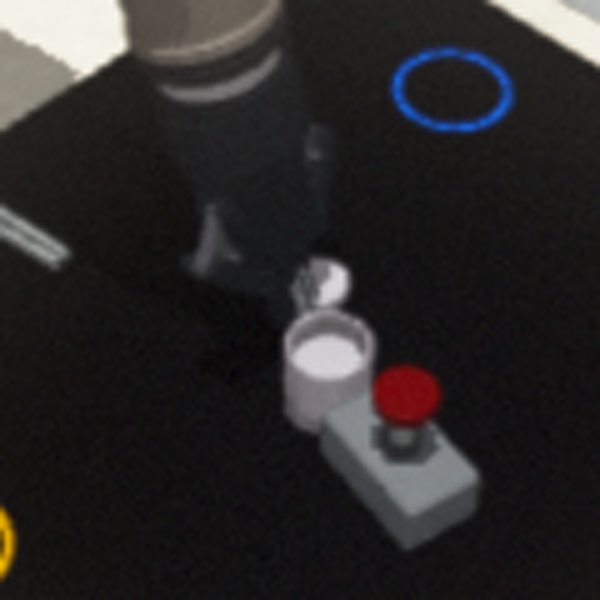

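View pics/top_p16.png

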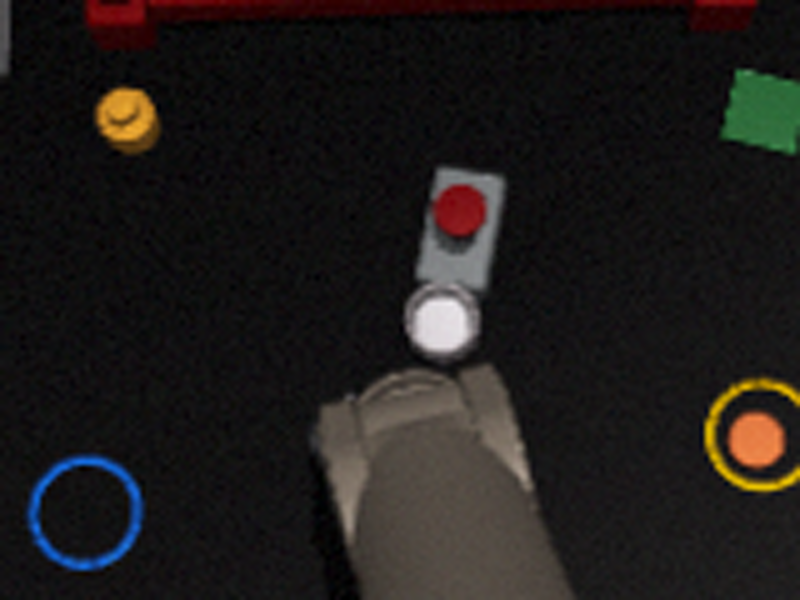

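```bash
python3 - <<'E'
from h import *
print(cast("scene",[[294.0,206.4]],.05)-[.0024,-.0024,0])
E
python3 -m crank '-5 0 0 0 0 0;-5 0 0 0 0 0;-5 0 0 0 0 0;-5 0 0 0 0 0;-5 0 0 0 0 0';  python3 tip.py .5635 .022 .044 -75.5 .3;  python3 - <<'E'
from h import *
for n,(a,b,c,d) in (("scene",(250,130,370,250)),("top",(190,130,350,250))):
    im=capture(n);cv2.imwrite(f"pics/{n}_p17.png",cv2.resize(im[b:d,a:c,::-1],None,fx=5,fy=5,interpolation=cv2.INTER_CUBIC))
E
```

```text
[[0.55934868 0.04748428 0.05      ]]
time_s: 19.25
ee_pos: [0.5691, 0.0463, 0.0208]
eef_rot: [-2.838, -0.003, -1.321]
ft_force: [0.4, -1.3, -0.3]
width: -0.0001
t 19.25 tip [0.5617 0.0445 0.0451] F [ 0.4 -1.3 -0.3] w -0.0001
axes x,y,z
 [[ 0.247 -0.969  0.003]
 [-0.924 -0.237 -0.299]
 [ 0.29   0.071 -0.954]]
shift mm [22.2  4.  -0. ]
rotvec [-0.004 -0.004 -0.002]
```

View pics/scene_p17.png

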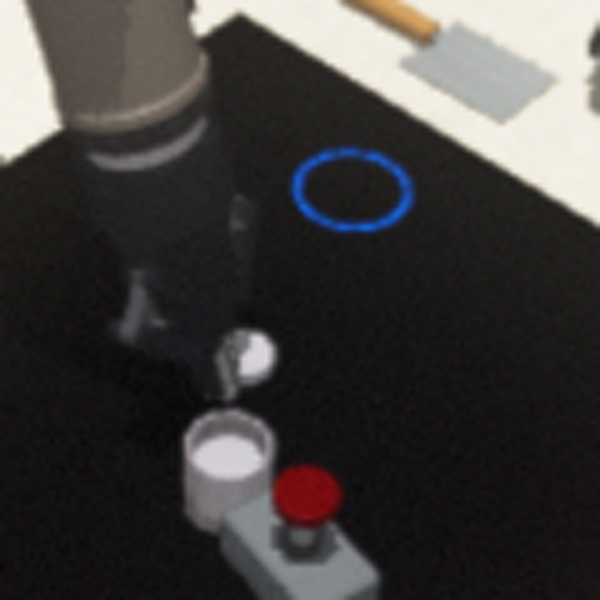

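```bash
python3 - <<'E'
from h import *
d=cast("scene",[[299.6,201.0]],.05)[0]-[.0024,-.0024,0]; print(d)
e=np.array([.5617,.0445]); r=d[:2]-e; print("along",r@[-.247,.969],"x'",r@[.969,.247]); g=np.array([.5025,.2275])-d[:2]; print("goal",g,np.degrees(np.arctan2(*g[::-1])))
E
python3 -m crank '-5 0 0 0 0 0;-5 0 0 0 0 0;-5 0 0 0 0 0;-5 0 0 0 0 0;-5 0 0 0 0 0;-5 0 0 0 0 0';  python3 tip.py .5635 .022 .044 -75.5 .3;  python3 - <<'E'
from h import *
for n,(a,b,c,d) in (("scene",(250,130,370,250)),("top",(190,130,350,250))):
    im=capture(n);cv2.imwrite(f"pics/{n}_p18.png",cv2.resize(im[b:d,a:c,::-1],None,fx=5,fy=5,interpolation=cv2.INTER_CUBIC))
E
```

```text
[0.55663164 0.073625   0.05      ]
along 0.02947400783869831 x' 0.002282634577666946
goal [-0.05413164  0.153875  ] 109.38134692149666
time_s: 19.95
ee_pos: [0.5613, 0.0773, 0.0207]
eef_rot: [-2.838, -0.003, -1.321]
ft_force: [-0.3, -1.2, 1.1]
width: -0.0
t 19.95 tip [0.5539 0.0755 0.0451] F [-0.3 -1.2  1.1] w -0.0
axes x,y,z
 [[ 0.247 -0.969  0.003]
 [-0.924 -0.236 -0.299]
 [ 0.291  0.071 -0.954]]
shift mm [54.2  4.1  0. ]
rotvec [-0.004 -0.004 -0.003]
```

View pics/scene_p18.png

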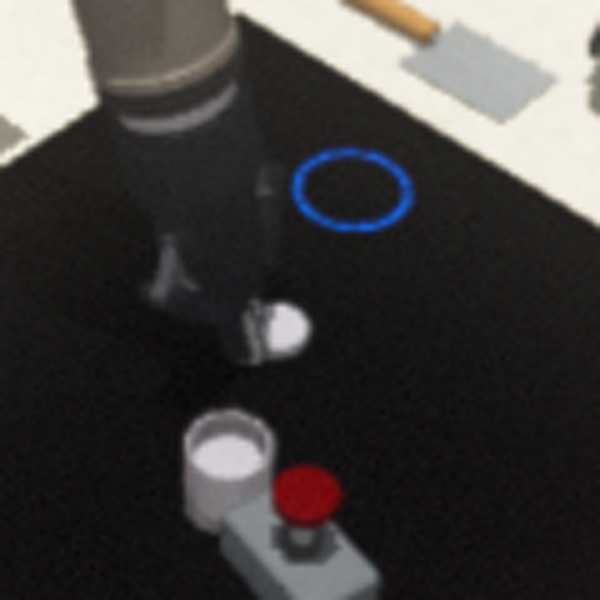

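View pics/top_p18.png

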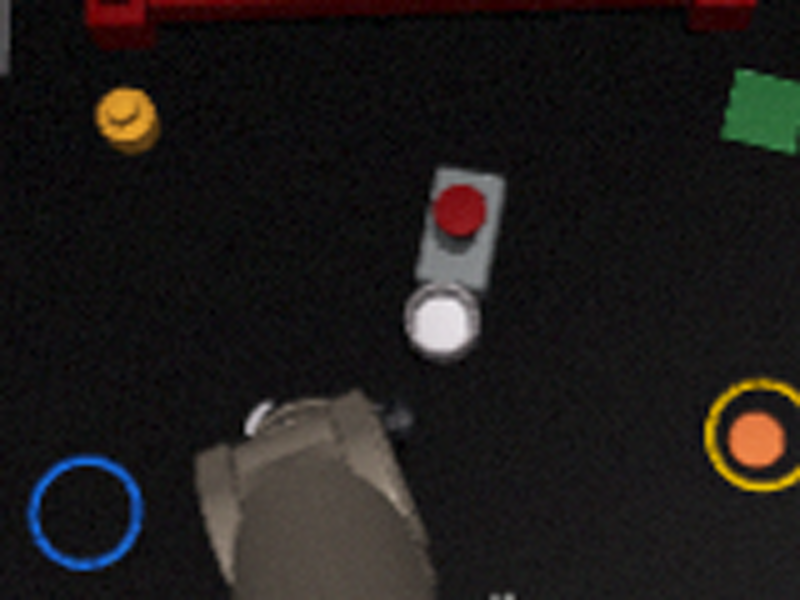

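```bash
cat > d.py <<'E'
import sys; from h import *
from scipy.spatial.transform import Rotation as Ro
o=get_obs(); M=Ro.from_euler("xyz",o["eef_rot"]).as_matrix(); e=(o["ee_pos"]-.0255*M[:,2])[:2]
d=cast("scene",[[float(sys.argv[1]),float(sys.argv[2])]],.05)[0][:2]-[.0024,-.0024]
r=d-e;g=np.array([.5025,.2275])-d;u=-M[:2,0]/np.hypot(*M[:2,0]);v=np.array([u[1],-u[0]])
print("disc",d,"rel along,side",r@u,r@v,"goal",g,"len",np.hypot(*g),"ang",np.degrees(np.arctan2(g[1],g[0])),"face",np.degrees(np.arctan2(u[1],u[0])),"goal along/side",g@u,g@v)
E
python3 d.py 306.4 195.6
```

```text
disc [0.55628107 0.10283068] rel along,side 0.025091135772970414 0.009073602731559688 goal [-0.05378107  0.12466932] len 0.1357749724182941 ang 113.33487105205113 face 104.38338133570802 goal along/side 0.13412129218446237 -0.021126337069132427
```

The disc is at about (0.556, 0.103), with 136 mm to go at 113 deg, and it's drifting to the +x side of the finger. I back off, turn the face to about 116 deg and re-centre.

```bash
python3 -m crank '8 0 0 0 0 0;4 -5 1.5 0 0 0;0 -5 1.5 0 0 -0.1;0 -4 1.5 0 0 -0.1;0 0 0 0 0 0';  python3 tip.py .574 .0735 .045 -64 .3
```

```text
time_s: 20.55
ee_pos: [0.5806, 0.0675, 0.0208]
eef_rot: [-2.844, -0.065, -1.125]
ft_force: [0.5, -0.6, 0.3]
width: -0.0001
t 20.55 tip [0.5731 0.0657 0.0451] F [ 0.5 -0.6  0.3] w -0.0001
axes x,y,z
 [[ 0.43  -0.9    0.065]
 [-0.854 -0.429 -0.293]
 [ 0.291  0.071 -0.954]]
shift mm [-6.6 -4.1  0.9]
rotvec [ 0.003 -0.064  0.011]
```

```bash
python3 -m crank '0 -4 1 0 -0.064 0;0 0 0 0 0 0'; python3 tip.py .574 .0735 .045 -64 .3
```

```text
time_s: 20.75
ee_pos: [0.5847, 0.0685, 0.0207]
eef_rot: [-2.845, -0.001, -1.111]
ft_force: [0.2, -1.5, -0.2]
width: 0.0001
t 20.75 tip [0.578  0.0652 0.045 ] F [ 0.2 -1.5 -0.2] w 0.0001
axes x,y,z
 [[ 0.444 -0.896  0.001]
 [-0.857 -0.425 -0.292]
 [ 0.262  0.129 -0.956]]
shift mm [-9.2 -0.1  0.1]
rotvec [0.004 0.001 0.006]
```

```bash
python3 -m crank '-6 0 0 0 0 0;-5 0 0 0 0 0;-5 0 0 0 0 0;-5 0 0 0 0 0;-5 0 0 0 0 0;-5 0 0 0 0 0;-5 0 0 0 0 0'
python3 - <<'E'
from h import *
for n,(a,b,c,d) in (("scene",(250,130,370,250)),("top",(190,130,350,250))):
    im=capture(n);cv2.imwrite(f"pics/{n}_p19.png",cv2.resize(im[b:d,a:c,::-1],None,fx=5,fy=5,interpolation=cv2.INTER_CUBIC))
E
```

```text
time_s: 21.45
ee_pos: [0.5661, 0.1051, 0.0203]
eef_rot: [-2.846, -0.001, -1.113]
ft_force: [0.0, -0.1, 0.1]
width: 0.0
```

View pics/scene_p19.png

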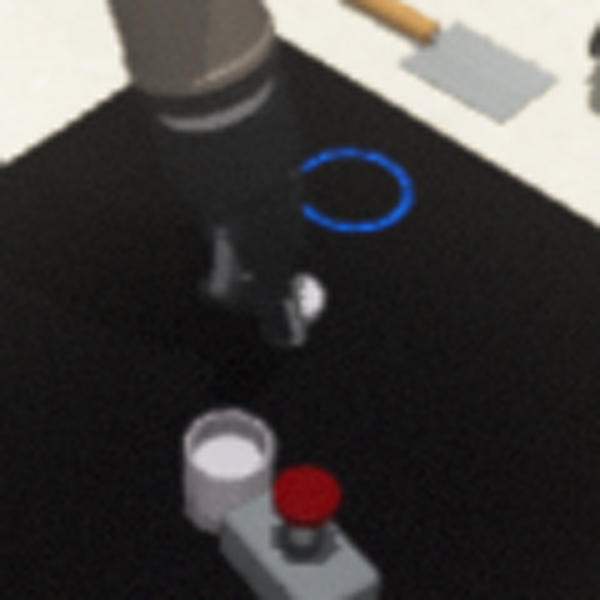

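View pics/top_p19.png

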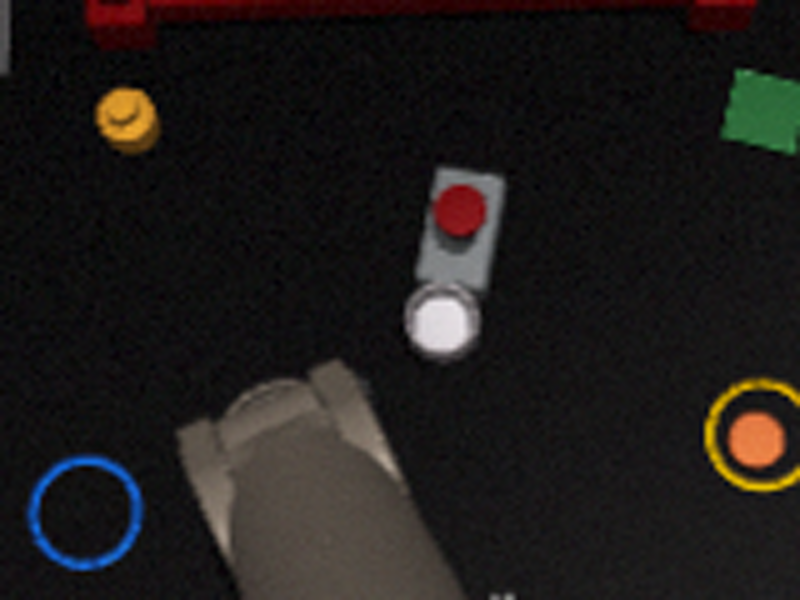

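```bash
python3 d.py 309.4 189.4
```

```text
disc [0.54597132 0.12745233] rel along,side 0.02837152548973779 -0.0007778228179655155 goal [-0.04347132  0.10004767] len 0.1090838731102137 ang 113.48524213460195 face 116.30731703315949 goal along/side 0.1089515808126995 0.00537069931563976
```

The disc is centred on the finger at (0.546, 0.127), with 109 mm straight ahead to go. I push about 50 mm more.

```bash
python3 -m crank '-6 0 0 0 0 0;-6 0 0 0 0 0;-6 0 0 0 0 0;-6 0 0 0 0 0;-6 0 0 0 0 0;-6 0 0 0 0 0;-6 0 0 0 0 0'; python3 tip.py .5 .2 .045 -64 .3
python3 - <<'E'
from h import *
for n,(a,b,c,d) in (("scene",(270,110,390,230)),("top",(170,160,290,280))):
    im=capture(n);cv2.imwrite(f"pics/{n}_p20.png",cv2.resize(im[b:d,a:c,::-1],None,fx=5,fy=5,interpolation=cv2.INTER_CUBIC))
E
```

```text
time_s: 22.25
ee_pos: [0.5464, 0.1451, 0.0203]
eef_rot: [-2.846, -0.001, -1.114]
ft_force: [-0.0, -0.8, 0.3]
width: -0.0002
t 22.25 tip [0.5397 0.1419 0.0447] F [-0.  -0.8  0.3] w -0.0002
axes x,y,z
 [[ 0.441 -0.897  0.001]
 [-0.858 -0.422 -0.291]
 [ 0.262  0.127 -0.957]]
shift mm [-69.7   9.4  -3.3]
rotvec [ 0.004 -0.     0.003]
```

View pics/scene_p20.png

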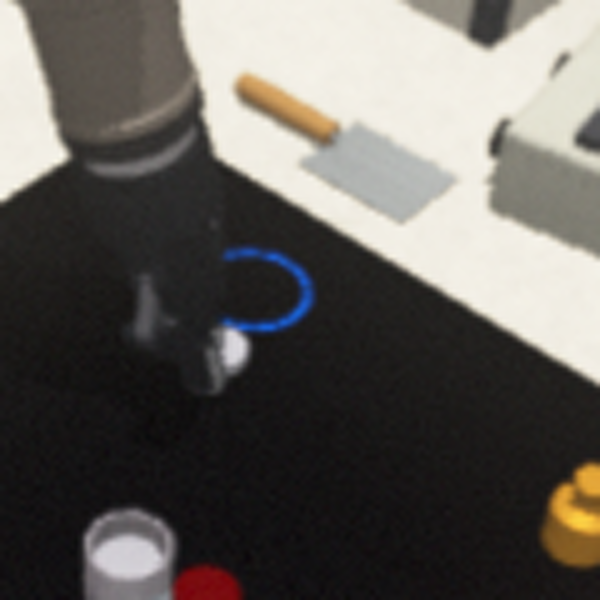

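View pics/top_p20.png

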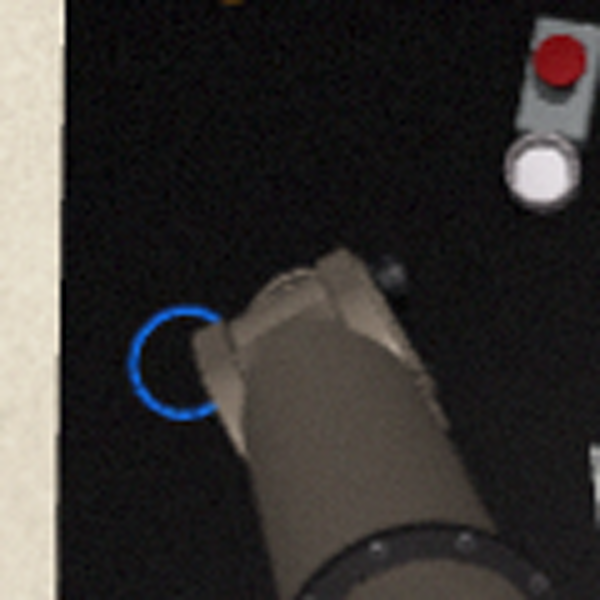

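```bash
python3 d.py 314.4 180.0;python3 -m crank '-6 0 0 0 0 0;-6 0 0 0 0 0;-6 0 0 0 0 0;-6 0 0 0 0 0;-6 0 0 0 0 0;0 0 0 0 0 0';  python3 - <<'E'
from h import *
for n,(a,b,c,d) in (("scene",(270,110,390,230)),("top",(170,160,290,280))):
    im=capture(n);cv2.imwrite(f"pics/{n}_p21.png",cv2.resize(im[b:d,a:c,::-1],None,fx=5,fy=5,interpolation=cv2.INTER_CUBIC))
E
```

```text
disc [0.5307103  0.16710415] rel along,side 0.025808518546324894 0.003038022845839072 goal [-0.0282103   0.06039585] len 0.06665943333038385 ang 115.03680596820622 face 116.27086382057328 goal along/side 0.06664397222261573 0.0014356247138835009
time_s: 22.95
ee_pos: [0.5317, 0.1749, 0.0203]
eef_rot: [-2.846, -0.001, -1.113]
ft_force: [-0.6, -0.7, 0.1]
width: -0.0002
```

View pics/scene_p21.png

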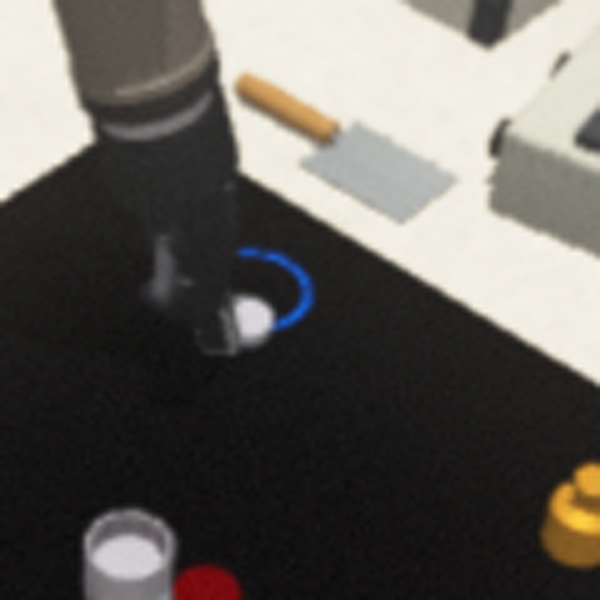

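```bash
python3 d.py 319.0 173.8
```

```text
disc [0.52304684 0.19699421] rel along,side 0.02454829445637317 0.009372138254334757 goal [-0.02054684  0.03050579] len 0.03678010473053584 ang 123.96180328749675 face 116.18830617347724 goal along/side 0.0364421143784345 -0.004974776740546463
```

```bash
python3 -m crank '8 0 0 0 0 0;2 -5 1.5 0 -0.025 -0.08;0 -5 1.5 0 -0.025 -0.08;0 0 0 0 0 0';  python3 tip.py .544 .1703 .045 -55 .3
```

```text
time_s: 23.45
ee_pos: [0.5469, 0.1676, 0.0203]
eef_rot: [-2.846, -0.001, -0.942]
ft_force: [0.5, -0.2, -0.3]
width: 0.0001
t 23.45 tip [0.5409 0.1632 0.0447] F [ 0.5 -0.2 -0.3] w 0.0001
axes x,y,z
 [[ 0.588 -0.809  0.001]
 [-0.773 -0.563 -0.291]
 [ 0.236  0.17  -0.957]]
shift mm [-3.9 -6.5  1.6]
rotvec [0.005 0.004 0.018]
```

```bash
python3 -m crank '0 -6.5 1.8 0 0 0;-5 0 0 0 0 0;-5 0 0 0 0 0;-5 0 0 0 0 0;-5 0 0 0 0 0;-5 0 0 0 0 0;0 0 0 0 0 0'; python3 tip.py .544 .1703 .045 -55 .3
python3 - <<'E'
from h import *
for n,(a,b,c,d) in (("scene",(270,110,390,230)),("top",(170,160,290,280))):
    im=capture(n);cv2.imwrite(f"pics/{n}_p22.png",cv2.resize(im[b:d,a:c,::-1],None,fx=5,fy=5,interpolation=cv2.INTER_CUBIC))
E
```

```text
time_s: 24.15
ee_pos: [0.5356, 0.1938, 0.0202]
eef_rot: [-2.848, -0.001, -0.947]
ft_force: [-0.5, 0.5, -0.1]
width: -0.0001
t 24.15 tip [0.5296 0.1895 0.0446] F [-0.5  0.5 -0.1] w -0.0001
axes x,y,z
 [[ 0.584 -0.812  0.001]
 [-0.777 -0.559 -0.29 ]
 [ 0.236  0.169 -0.957]]
shift mm [24.  -0.6 -0.3]
rotvec [0.006 0.003 0.013]
```

View pics/scene_p22.png

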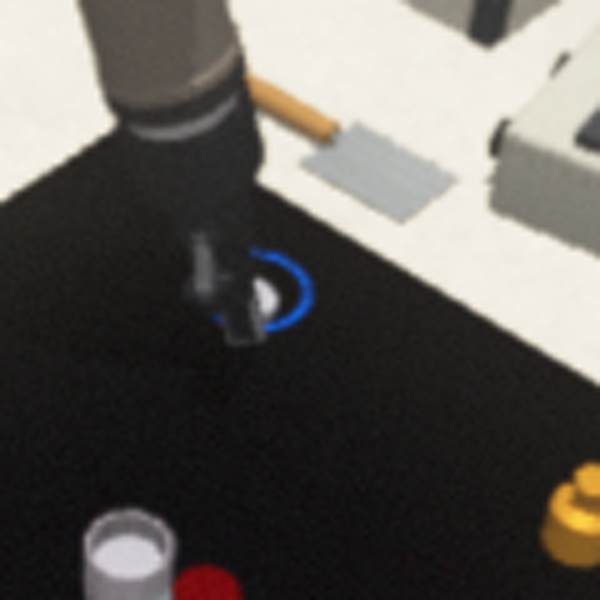

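```bash
python3 d.py 319.8 169.4; python3 -m crank '-5 0 0 0 0 0;-4 0 0 0 0 0;-4 0 0 0 0 0;0 0 0 0 0 0;10 0 0 0 0 0;25 0 0 0 0 0;30 0 -20 0 0 0;0 0 -40 0 0 0'; python3 -m crank '30 0 -40 0 0 0;40 0 -40 0 0 0;40 0 0 0 0 0;40 0 0 0 0 0;0 0 0 0 0 0'
python3 - <<'E'
from h import *
for n,(a,b,c,d) in (("scene",(270,110,390,230)),("top",(170,160,290,280))):
    im=capture(n);cv2.imwrite(f"pics/{n}4.png",im[...,::-1]);cv2.imwrite(f"pics/{n}_p23.png",cv2.resize(im[b:d,a:c,::-1],None,fx=5,fy=5,interpolation=cv2.INTER_CUBIC))
E
```

```text
disc [0.51214904 0.21347397] rel along,side 0.030567451732796413 -0.00015151612383587418 goal [-0.00964904  0.01402603] len 0.01702450087913588 ang 124.52555870400808 face 125.69561582893003 goal along/side 0.017020951125882658 0.00034763911461780766
time_s: 25.05
ee_pos: [0.5499, 0.1413, 0.0745]
eef_rot: [-2.855, 0.003, -0.943]
ft_force: [0.4, -0.1, 0.2]
width: 0.0002
time_s: 25.55
ee_pos: [0.623, 0.0037, 0.1556]
eef_rot: [-2.848, -0.004, -0.943]
ft_force: [0.6, -0.3, -0.9]
width: 0.0001
```

View pics/scene_p23.png

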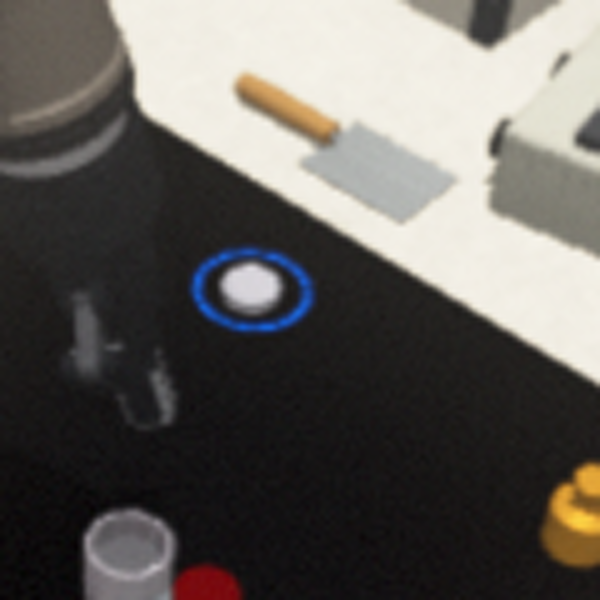

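View pics/top_p23.png

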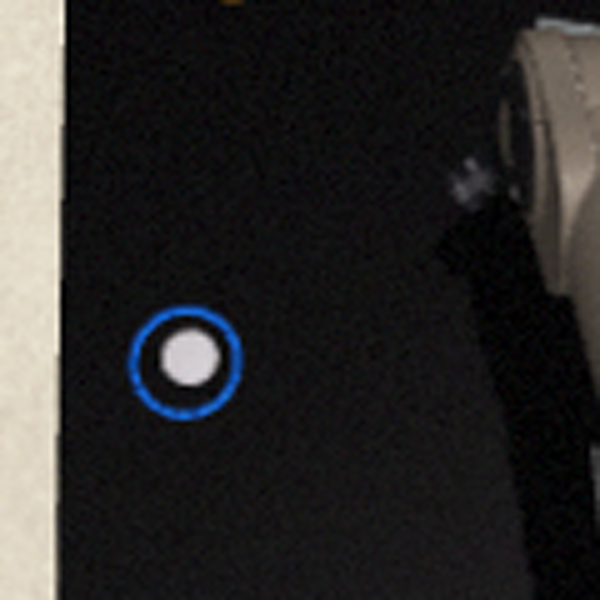

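The disc lies flat inside the ring: top crop disc (190,357) against ring centre (186,362). I raise the arm clear and check the dispenser and the bystanders.

```bash
python3 -m crank '-10 30 -30 0 0 0;0 30 -40 0 0 0;0 30 -40 0 0 0;0 30 -20 0 0 0;0 0 0 0 0 0;0 0 0 0 0 0'
python3 - <<'E'
from h import *
for n in("scene","top"):
    im=capture(n);cv2.imwrite(f"pics/{n}5.png",im[...,::-1])
im=cv2.imread("pics/top5.png")[:,:,::-1].copy()
hs,_=blobs(im,(0,0,130),(180,60,255),8,(190,215,225,250)); e=cv2.fitEllipse(hs[0]); d=cast("top",[e[0]],.05)[0]
b,_=blobs(im,(100,120,60),(125,255,255),8,(190,215,225,250)); r=cast("top",[cv2.fitEllipse(max(b,key=len))[0]],.04)[0]
print(d,r,np.hypot(*(d-r)[:2])); o=get_obs(); print(o["time_s"],o["ft_force"],np.abs(o["dq"]).max())
E
```

```text
time_s: 26.25
ee_pos: [0.4818, -0.0646, 0.2427]
eef_rot: [-2.856, 0.008, -0.922]
ft_force: [0.1, 0.5, -0.4]
width: 0.0001
[0.50384516 0.22205987 0.05      ] [0.50218636 0.2274994  0.04      ] 0.00568683778648286
26.35 [ 0.63708566  1.13091872 -0.27506596] 0.02102697049821673
```

View pics/scene5.png

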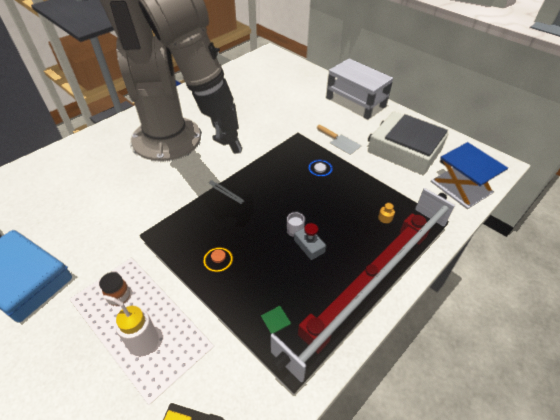

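View pics/top5.png

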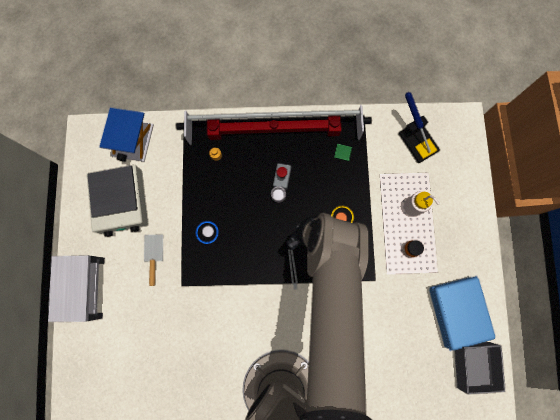

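The disc measures about 6 mm from the ring centre, which is wholly inside. The plunger is up and the other items are at their original pixel positions. The arm is clear, so I hand in.

```bash
python3 -c "
from station import *
print(finish_job())"
```

```text
the job is handed in; nothing more can be done
None
```

The fed disc now lies flat and wholly inside the blue ring, and I handed the job in at about 26 s. I pressed the plunger once to its stop (the force jumped to 26 N) and released it. Then I nudged the disc across the platen with the shut fingertips, re-centring the finger three times.

**Last checks**
- **Disc:** the top view puts it about 6 mm from the ring's centre (limit 15 mm).
- **Dispenser:** the plunger is up. The tube looks unchanged with discs in it; I couldn't count them.
- **Bystanders:** by eye, all those in view are where they started. The copper disc is partly hidden in the last top view but still sits in its ring in the scene view. I did not measure any of them.
- **Arm:** it stands clear of everything, and the force reading is near zero.

**What failed or disagreed**
- **Tip height:** the tips touched about 20–25 mm higher than the reported tool height implied, so I set heights by contact and pictures.
- **First nudge:** with the jaws across the push, it stopped at about 12 N with the disc unmoved. The gripper's side appeared to be against the magazine tube. I backed off, and the pictures showed neither tube nor disc had moved. I then pushed with the hand turned and tilted.
- **Camera agreement:** the two cameras disagreed by up to about 5 mm in each of x and y on the disc's position, so I averaged them.

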